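Box up the wheel cylinders and slide the lids home

ROBOT

A 7-joint arm with a two-finger parallel gripper is mounted at the origin on the work surface. World frame = base frame: x ahead of the robot, y to its left, z up, the work surface at z = 0. Lengths are in m, angles in rad, forces in N, time in s.
With the tool pointing down it reaches from about 0.425 to 0.875 m from the base axis. Payload 4.7 kg.
Tool frame: the origin (TCP) lies between the finger pads; the fingertips stand 19 mm ahead of it and the grasp point (between the pads) is the TCP (ctrl.tip_extent is the distance from the TCP to the fingertips, in m); z points along the fingers, y is the line along which they close (so a half turn about z gives the same grasp; the last joint's range is limited). The gripper opens to 87 mm and grips with 3 to 60 N. Pads are 19 mm wide; open, the fingers measure 117 mm over their backs; the gripper's body (75 mm by 190 mm) begins 51 mm behind the grasp point.
Start: joints at [-1.136, 0.321, -0.07, 1.45, 0.023, 1.371, -0.057], TCP at [0.266, 0.593, 0.242] pointing down, gripper open.
Joint ranges: [-2.86, 2.86], [-0.3, 2.09], [-1.38, 1.24], [0.06, 2.45], [-1.56, 4.7], [0.09, 2.05], [-2.69, 2.69]. Speed limits (rad/s): [2.57, 2.57, 3.14, 3.14, 3.14, 3.14, 3.14].

INTERFACE

Orientations are given as a rotation vector (axis times angle).
In Python, from bench import ctrl gives the robot as it stands.
- The arm moves only by the shell command python3 -m crank 'ROWS' [OPENING] [FORCE]. ROWS is JSON, a list of rows, each an object of numbers: "tx", "ty", "tz": the shift along the tool's x, y, z in mm; "turn": the turn about the tool's z in units of 5 degrees (1.0 is 5 degrees). In form: [{"tx": .., "ty": .., "tz": .., "turn": ..}, ...]. A call has 1 to 5 rows; each row is the pose to reach, as a shift and turn from the pose commanded when the call began, along the tool's axes at that moment; what a row does not reach only later rows make up. A row lasts 1/8 s, in which the tool goes at most 62.5 mm and 10.7 degrees, less where a joint would pass 70% of its speed; a pose out of reach is approached as far as the arm can. A call with a gripper value outside its range is refused whole. OPENING is the finger opening in mm, from 0 to 87, set as the call begins (- or left out, the last holds). The fingers move at their own pace and stop on an object; FORCE is the grip in N (left out, the last holds). Time passes only in rows, so rows that repeat a pose let the fingers close. It gives the time, the measured TCP pose, the force, the opening and the grip force at its end, in the units of the state.
- ctrl.get_state(): the state, without advancing time (a new reading comes with each control period).
- ctrl.get_image(name): name is "scene" or "top" or "wrist"; returns (picture, depth): 400x640x3 uint8, red, green, blue; 400x640 float32, m along the optical axis (not along the pixel's ray), 0 where there is no reading.
- ctrl.camera_model(name): a dict with "intrinsics" (3x3 intrinsics, pixels), "dist_coeffs" ([k1, k2, p1, p2, k3] as OpenCV has them; the pictures are not rectified), "origin" and "orientation" of the camera in the world. Camera axes: x right, y down, z forward; pixel columns grow to the right and rows downward; lengths in m; the calibration is good to about 2 mm. A picture is of the moment at which its call begins: read the wrist's pose just before it. camera_model takes no time and is no camera call; for the wrist camera it gives the pose at the moment of the call.
- ctrl.close_job(): hands the job in; it is judged then, once.
Trained networks look in the newest picture that a camera, given by its name, has taken for a name from the list of things; names that differ only in an ending like _2 or _b are one class to them, and where a whole thing is asked for, a point or a joint stands for the part that bears it (a point fixed in the world has none). Each returns a list of dicts, best first, with "confidence" (0 to 1); they miss things now and then, are a little off and sometimes report something else, mostly with a low value. They report only what shows in the picture. A call takes as long as a camera call.
- ctrl.recognise(camera, query): "xyz" ([x, y, z] in m, in world coordinates, good to about 4 mm: the middle of the surface that is visible of it).
- ctrl.mark_of(camera, query): "xyz" ([x, y, z] in m, in world coordinates, good to about 4 mm: a listed point, or the origin of a listed thing).
The state is a dict: "time": time; "joint_positions": joint angles; "qd": joint speeds; "joint_torque": joint torques, N m; "position": TCP position; "tool_rot": TCP orientation; "ft_force": force on the tool from outside, world axes, zero at the start; "torque": the same for the moment, N m; "grip_width": opening from 0.0 (shut) to 1.0 (fully open); "grip_force": force on a finger pad.
Only numpy, scipy, OpenCV 4.12 (cv2) and the standard library are available. Lean on these libraries where they do the work, as an engineer would, in place of code of your own. Each camera call takes 0.05 s, during which the arm holds its last target. There are 200 camera calls.

TASK

Put every loose brake wheel cylinder on the bench into the large blue box and close each box with the lid that fits it by size: slide the lid into the box's groove from the open front end until it is fully home against the back wall, flush at the front. Two or three lids and two or three cylinders are there; a box whose lid is missing stays open. Leave everything else on the bench where it is.

Things in the scene. Friction and masses are not known exactly. Their poses are not given: they have to be found in the camera images.
- box_small: the small one of three blue parts boxes, fixed on the bench, 107 mm long (x), 91 wide (y), 75 high; origin: centre of underside, z up. Open on top; back wall (+x end) 75 mm high, inner face at x = 51 mm; front wall (-x end) 56 mm high. Floor 5 mm thick. Filled with small springs.
- mouth_small (a point): front end of the small box's lid groove, where the lid enters along the box's +x: mid-width, at the height of the ledges (60 mm up) on which the lid slides, 50 mm in front of the lid's centre when home (above the box origin). Groove 79 mm wide, 9 mm high, under lips 69 to 75 mm up that leave 64 mm clear between them; mouth flared 17 mm further out.
- lid_small: the lid of the small box (may be absent): flat aluminium plate 100 mm long (its x axis) x 76 mm wide (y) x 6 mm thick, with a black upright grip ridge on top at its centre, 12 mm thick along x, 40 mm along y, its top 34 mm above the plate's underside. Same either way round (half turn about z). Origin: centre of the plate's underside, z up. Lies ridge up on the bench; slides x-wise into its box.
- box_medium: the medium one of three blue parts boxes, fixed on the bench, 121 mm long (x), 111 wide (y), 75 high; origin: centre of underside, z up. Open on top; back wall (+x end) 75 mm high, inner face at x = 58 mm; front wall (-x end) 56 mm high. Floor 5 mm thick. Filled with small springs.
- mouth_medium (a point): front end of the medium box's lid groove, where the lid enters along the box's +x: mid-width, at the height of the ledges (60 mm up) on which the lid slides, 57 mm in front of the lid's centre when home (above the box origin). Groove 99 mm wide, 9 mm high, under lips 69 to 75 mm up that leave 84 mm clear between them; mouth flared 17 mm further out.
- lid_medium: the lid of the medium box (may be absent): flat aluminium plate 114 mm long (its x axis) x 96 mm wide (y) x 6 mm thick, with a black upright grip ridge on top at its centre, 12 mm thick along x, 40 mm along y, its top 34 mm above the plate's underside. Same either way round (half turn about z). Origin: centre of the plate's underside, z up. Lies ridge up on the bench; slides x-wise into its box.
- box_large: the large one of three blue parts boxes, fixed on the bench, 137 mm long (x), 131 wide (y), 75 high; origin: centre of underside, z up. Open on top; back wall (+x end) 75 mm high, inner face at x = 66 mm; front wall (-x end) 56 mm high. Floor 5 mm thick. Cardboard-lined, for the wheel cylinders: 130 x 119 mm inside, 100 mm wide opening between the ledges.
- mouth_large (a point): front end of the large box's lid groove, where the lid enters along the box's +x: mid-width, at the height of the ledges (60 mm up) on which the lid slides, 65 mm in front of the lid's centre when home (above the box origin). Groove 119 mm wide, 9 mm high, under lips 69 to 75 mm up that leave 104 mm clear between them; mouth flared 17 mm further out.
- lid_large: the lid of the large box (may be absent): flat aluminium plate 130 mm long (its x axis) x 116 mm wide (y) x 6 mm thick, with a black upright grip ridge on top at its centre, 12 mm thick along x, 40 mm along y, its top 34 mm above the plate's underside. Same either way round (half turn about z). Origin: centre of the plate's underside, z up. Lies ridge up on the bench; slides x-wise into its box.
- cylinder_1: a brake wheel cylinder (may be absent): aluminium tube 24 mm thick, 70 mm long (its x axis), with dark rubber bands and a square grey flange block 28 x 28 mm, 24 mm long, around its middle. Origin: its centre, 14 mm above what it lies on.
- cylinder_2: a brake wheel cylinder (may be absent): aluminium tube 24 mm thick, 70 mm long (its x axis), with dark rubber bands and a square grey flange block 28 x 28 mm, 24 mm long, around its middle. Origin: its centre, 14 mm above what it lies on.
- cylinder_3: a brake wheel cylinder (may be absent): aluminium tube 24 mm thick, 70 mm long (its x axis), with dark rubber bands and a square grey flange block 28 x 28 mm, 24 mm long, around its middle. Origin: its centre, 14 mm above what it lies on.
- spring: bystander: a loose extension spring, 110 mm long along x, 24 mm thick; origin its centre; leave it alone
- brake_shoe: bystander: curved brake shoe lying on its side, about 190 mm long (y), 42 mm high; leave it alone
- spray_can: bystander: spray can 60 mm across, 170 mm high, upright; leave it alone
- grease_jar: bystander: jar 72 mm across, 85 mm high; leave it alone
- mug: bystander: white mug 80 mm across, 95 mm high; leave it alone
- tape_roll: bystander: roll of tape 100 mm across, 48 mm high; leave it alone
- wrench: bystander: steel wrench 190 mm long, lying flat; leave it alone

How it is judged:
At the end, for the whole second after the job is handed in: Every wheel cylinder present lies at rest inside the large box (centre below 50 mm); every lid present rests in the groove of its own box, released and fully home: centre within 5 mm of the box's in length and width, underside 56 to 64 mm above the bench, aligned within 0.06 rad (x of lid_small in the frame of box_small between -0.005 and 0.005 m and y of lid_small in the frame of box_small between -0.005 and 0.005 m and z of lid_small in the frame of box_small between 0.056 and 0.064 m and angle between the x axis of lid_small and the x axis of box_small, either way round below 0.06 rad and linear speed of each of lid_small, lid_medium, lid_large, cylinder_1, cylinder_2, cylinder_3 below 0.02 m/s and x of lid_medium in the frame of box_medium between -0.005 and 0.005 m and y of lid_medium in the frame of box_medium between -0.005 and 0.005 m and z of lid_medium in the frame of box_medium between 0.056 and 0.064 m and angle between the x axis of lid_medium and the x axis of box_medium, either way round below 0.06 rad and x of lid_large in the frame of box_large between -0.005 and 0.005 m and y of lid_large in the frame of box_large between -0.005 and 0.005 m and z of lid_large in the frame of box_large between 0.056 and 0.064 m and angle between the x axis of lid_large and the x axis of box_large, either way round below 0.06 rad and x of cylinder_1 in the frame of box_large between -0.065 and 0.065 m and y of cylinder_1 in the frame of box_large between -0.06 and 0.06 m and z of cylinder_1 in the frame of box_large between 0 and 0.05 m and x of cylinder_2 in the frame of box_large between -0.065 and 0.065 m and y of cylinder_2 in the frame of box_large between -0.06 and 0.06 m and z of cylinder_2 in the frame of box_large between 0 and 0.05 m and x of cylinder_3 in the frame of box_large between -0.065 and 0.065 m and y of cylinder_3 in the frame of box_large between -0.06 and 0.06 m and z of cylinder_3 in the frame of box_large between 0 and 0.05 m); the robot touches nothing.
It fails at once if a bystander is moved by more than 50 mm (distance of any of spring, brake_shoe, spray_can, grease_jar, mug, tape_roll, wrench from where it was at the start of the episode above 0.05 m).
Of lid_small, lid_medium, lid_large only 2 to 3 are there at a start; the rules pass over those that are not, and their reading is None.
Of cylinder_1, cylinder_2, cylinder_3 only 2 to 3 are there at a start; the rules pass over those that are not, and their reading is None.
At some moment in a run one of lid_small, lid_medium, lid_large, cylinder_1, cylinder_2, cylinder_3 may be knocked a few centimetres aside while the robot is not near it.
It also fails if it takes over 210 s, if anything falls off the work surface, if the arm or the gripper's body presses on something with over 40 N, if the wrist force passes 120 N, or if a joint passes its speed limit or range.

## Working session

There is one attempt and no reset: what is moved stays moved. The work goes in short steps, Python scripts to look and compute and a shell command to move; the robot and the scene stay as the last step left them, time stands still between calls to the robot, and variables do not carry over. Pictures are saved under pics/ and viewed, at most 17 in all, crops included, and the job is handed in when it is done.

```bash
ls; mkdir -p pics
cat > h.py <<'E'
import numpy as np, cv2
from bench import ctrl
from scipy.spatial.transform import Rotation as R
def snap(cam,fn=None):
    m=ctrl.camera_model(cam); im,d=ctrl.get_image(cam)
    if fn: cv2.imwrite('pics/'+fn,im[:,:,::-1])
    return m,im,d
def rot(o):
    o=np.array(o,float)
    return o if o.shape==(3,3) else (R.from_rotvec(o).as_matrix() if o.size==3 else R.from_quat(o).as_matrix())
def cloud(m,d):
    K=np.array(m['intrinsics'],float);D=np.array(m['dist_coeffs'],float)
    v,u=np.mgrid[0:d.shape[0],0:d.shape[1]]
    p=cv2.undistortPoints(np.stack([u,v],-1).reshape(-1,1,2).astype(np.float64),K,D).reshape(d.shape+(2,))
    P=np.dstack([p*d[...,None],d])@rot(m['orientation']).T+np.array(m['origin'])
    P[d<=0]=np.nan
    return P
def tool():
    s=ctrl.get_state(); return np.array(s['position']),rot(s['tool_rot']),s
def delta(x,y,z,yaw_closing=None):
    """rows values from current measured pose to target; yaw_closing = world angle of tool y (mod pi)"""
    p,Rm,s=tool(); t=Rm.T@(np.array([x,y,z])-p)*1000
    out=dict(tx=t[0],ty=t[1],tz=t[2])
    if yaw_closing is not None:
        yv=Rm[:,1]; cur=np.arctan2(yv[1],yv[0]); dd=(yaw_closing-cur+np.pi/2)%np.pi-np.pi/2
        out['turn']=-np.degrees(dd)/5   # tool z down
        out['j7']=s['joint_positions'][6]
    print({k:round(float(v),2) for k,v in out.items()})
E
python3 - <<'E'
from h import *
s=ctrl.get_state();print(s)
for c in('top','scene'):
    m,im,d=snap(c,c+'0.png');print(c,m)
    for q in ['box_small','box_medium','box_large','mouth_small','mouth_medium','mouth_large','lid_small','lid_medium','lid_large','cylinder_1','spring','brake_shoe','spray_can','grease_jar','mug','tape_roll','wrench']:
        print(q,[(np.round(r['xyz'],3).tolist(),round(r['confidence'],2)) for r in ctrl.mark_of(c,q)][:5])
E
```

```text
pics
{'time': 0.0, 'joint_positions': array([-1.13589253,  0.32182524, -0.07010697,  1.4516653 ,  0.02260032,
        1.37078527, -0.05692803]), 'qd': array([-3.58480379e-04,  2.15159640e-05, -1.22700430e-03, -1.22979175e-03,
       -7.06537258e-04,  9.05995169e-04, -1.62874721e-03]), 'joint_torque': array([ 1.72937202e-04, -4.91280484e+01, -4.03872505e-01, -3.12535572e+01,
       -6.39861356e-02,  4.36069805e-02,  1.75919013e-04]), 'position': array([0.26534406, 0.59281473, 0.24046506]), 'tool_rot': array([-6.56030449e-01, -3.07201761e+00,  2.93821238e-03]), 'ft_force': array([-0.94560623,  0.12170269, -0.30152858]), 'torque': array([-0.00696707,  0.00406535,  0.0040761 ]), 'grip_force': 0.0, 'grip_width': 1.0001690111405115}
top {'intrinsics': array([[492.5095264 ,   0.        , 327.00110523],
       [  0.        , 492.5095264 , 202.06635069],
       [  0.        ,   0.        ,   1.        ]]), 'dist_coeffs': array([-0.05303327,  0.        ,  0.        ,  0.        ,  0.        ]), 'origin': array([0.35736883, 0.00165313, 1.55130613]), 'orientation': array([-2.1104012 ,  2.1641552
[... 1707 characters left out ...]
]
mouth_medium [([0.577, -0.216, 0.057], 0.68)]
mouth_large [([0.554, 0.234, 0.065], 0.86), ([0.774, 0.137, -0.001], 0.7), ([0.767, -0.142, 0.001], 0.45)]
lid_small [([0.408, 0.204, 0.002], 0.78)]
lid_medium [([0.562, 0.534, 0.002], 0.5)]
lid_large [([0.407, -0.225, 0.002], 0.71)]
cylinder_1 [([0.565, 0.405, 0.014], 0.75), ([0.577, -0.408, 0.012], 0.6)]
spring [([0.457, 0.366, 0.009], 0.59)]
brake_shoe [([0.362, -0.541, -0.005], 0.93), ([0.552, 0.233, 0.064], 0.36)]
spray_can [([0.773, 0.136, 0.0], 0.74)]
grease_jar [([0.764, -0.139, 0.003], 0.74)]
mug [([0.374, 0.536, -0.0], 0.6)]
tape_roll [([0.483, -0.539, -0.0], 0.9), ([0.455, 0.365, 0.007], 0.67)]
wrench [([0.575, -0.221, 0.057], 0.65)]
```

View pics/top0.png

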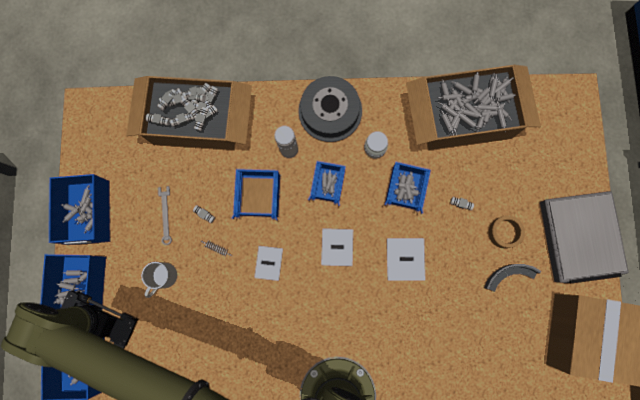

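View pics/scene0.png

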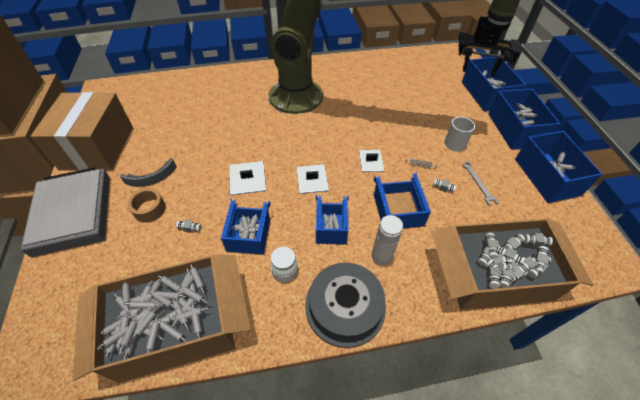

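The top view shows three lids: small at (269,264), medium at (337,247) and large at (406,259). The three boxes are at (257,194), (327,183) and (408,187). Two cylinders are loose, at (204,214) and (462,203), and the wall of the large box (257,194) is clear. Next I'll measure the poses.

```bash
cat >> h.py <<'E'
def rect(P,mask,c,r):
    """minAreaRect in world xy (m) of the masked points near c: centre, sides, angle (deg) of the long side and its normal"""
    m=mask&(np.hypot(P[...,0]-c[0],P[...,1]-c[1])<r)
    q=P[m]; (cx,cy),(w,h),a=cv2.minAreaRect((q[:,:2]*1000).astype(np.float32))
    return np.round([cx,cy,w,h,a],1),np.round(np.nanmedian(q[:,2])*1000,1),len(q)
def lidmask(P,im):
    hsv=cv2.cvtColor(im,cv2.COLOR_RGB2HSV); return (hsv[...,1]<50)&(hsv[...,2]>120)&(P[...,2]<.02)
def boxmask(P,im):
    hsv=cv2.cvtColor(im,cv2.COLOR_RGB2HSV); return (hsv[...,1]>120)&(abs(hsv[...,0].astype(int)-112)<15)&(P[...,2]>.066)&(P[...,2]<.085)
def cylmask(P,im):
    hsv=cv2.cvtColor(im,cv2.COLOR_RGB2HSV); return (P[...,2]>.008)&(P[...,2]<.04)&(hsv[...,1]<90)
E
python3 - <<'E'
from h import *
for c in('top','scene'):
    m,im,d=snap(c);P=cloud(m,d)
    for n,f,ct,r in[('lidS',lidmask,(.408,.205),.1),('lidM',lidmask,(.453,-.008),.1),('lidL',lidmask,(.406,-.225),.11),
     ('boxS',boxmask,(.648,.012),.09),('boxM',boxmask,(.63,-.234),.1),('boxL',boxmask,(.618,.233),.11),
     ('cylA',cylmask,(.567,.405),.06),('cylB',cylmask,(.577,-.407),.06)]:
        try: print(c,n,rect(P,f(P,im),ct,r))
        except Exception as e: print(c,n,'none')
p,Rm,s=tool();print(p,Rm.round(3));m=ctrl.camera_model('wrist');print(m['origin']-p,rot(m['orientation']).round(2),m['intrinsics'][0])
print('above cylA 300:');delta(.567,.405,.26,0)
E
```

```text
top lidS (array([406.8, 205. ,  79.4, 101.7,  82.2]), np.float64(5.8), 738)
top lidM (array([451.3, -10.5,  97.3, 114. ,  88.2]), np.float64(5.7), 1076)
top lidL (array([ 408.4, -224.8,  119.2,  131.3,   88.5]), np.float64(6.2), 1535)
top boxS (array([643.4,  13.7,  90.4, 121.4,  77.6]), np.float64(74.9), 366)
top boxM (array([ 624. , -230.9,  111.4,  136.7,   75. ]), np.float64(75.0), 451)
top boxL (array([614.9, 233.5, 135.5, 149.9,  86.2]), np.float64(74.6), 509)
top cylA (array([563.9, 406.8,  71.7,  26.3,  55.6]), np.float64(24.9), 173)
top cylB (array([ 577.2, -407.6,   70.2,   29.3,   75.3]), np.float64(25.8), 184)
scene lidS (array([419.2, 203.6,  75.8, 125. ,  81.6]), np.float64(6.1), 388)
scene lidM (array([472.2, -11.4,  94.8, 160.1,  86.6]), np.float64(6.0), 661)
scene lidL (array([ 422.3, -223.7,  115.5,  160.7,   88.7]), np.float64(6.3), 945)
scene boxS (array([647.6,  11.8,  91.6, 118.7,  76.9]), np.float64(75.0), 363)
scene boxM (array([ 629.2, -231.2,  110.7,  131. ,   75.6]), np.float64(74.8), 499)
scene boxL (array([617.3, 234. , 129.6, 150.9,  87. ]), np.float64(74.7), 460)
scene cylA (array([565.2, 407.6,  70.2,  30.4,  48.4]), np.float64(24.0), 186)
scene cylB (array([ 578.5, -407.1,   72.4,   29.9,   69.3]), np.float64(24.4), 221)
[0.26556673 0.59329231 0.24157629] [[-0.913  0.409  0.   ]
 [ 0.409  0.913  0.   ]
 [-0.     0.    -1.   ]]
[-0.0623071   0.02890886  0.14330898] [[ 0.41  0.88  0.23]
 [ 0.91 -0.39 -0.1 ]
 [ 0.    0.25 -0.97]] [281.31318359   0.         322.3380575 ]
above cylA 300:
{'tx': -352.06, 'ty': -48.72, 'tz': -18.41, 'turn': 13.18, 'j7': -0.06}
```

```bash
python3 -c "
from h import *
delta(.565,.407,.16,np.radians(-38))"
```

```text
{'tx': -349.41, 'ty': -47.72, 'tz': 81.59, 'turn': -15.22, 'j7': -0.06}
```

```bash
python3 -m crank '[{"tx":-60,"ty":-8,"tz":10,"turn":-2},{"tx":-120,"ty":-16,"tz":20,"turn":-4},{"tx":-180,"ty":-24,"tz":35,"turn":-6},{"tx":-240,"ty":-32,"tz":50,"turn":-8},{"tx":-300,"ty":-40,"tz":65,"turn":-10}]' 75; python3 -c "
from h import *
delta(.565,.407,.16,np.radians(-38))"
```

```text
time: 2.52
position: [0.5246, 0.4332, 0.1764]
tool_rot: [-0.713, 3.059, 0.001]
ft_force: [-0.2, -0.6, 1.7]
grip_width: 0.859
grip_force: 0.0
{'tx': -24.66, 'ty': -41.42, 'tz': 16.37, 'turn': -5.15, 'j7': 1.29}
```

```bash
python3 -m crank '[{"tx":-10,"ty":-20,"tz":8,"turn":-2},{"tx":-20,"ty":-40,"tz":16,"turn":-4},{"tx":-24.7,"ty":-41.4,"tz":16,"turn":-5.2},{"tx":-24.7,"ty":-41.4,"tz":16,"turn":-5.2}]'
python3 - <<'E'
from h import *
m,im,d=snap('wrist','w1.png');P=cloud(m,d)
r=rect(P,cylmask(P,im),(.565,.407),.06);print(r)
print(ctrl.mark_of('wrist','cylinder_1'))
a=r[0][4]+(90 if r[0][3]>r[0][2] else 0)
print(a);delta(r[0][0]/1e3,r[0][1]/1e3,.022,np.radians(a-90))
E
```

```text
time: 3.02
position: [0.5638, 0.4074, 0.1603]
tool_rot: [1.371, -2.826, -0.0]
ft_force: [0.6, 0.4, 0.7]
grip_width: 0.867
grip_force: 0.0
(array([563.1, 409.7,  70.3,  27.6,  56.5]), np.float64(25.9), 1620)
[{'xyz': [0.5611, 0.4042, 0.0166], 'confidence': 0.56}]
56.5
{'tx': -1.2, 'ty': 0.73, 'tz': 138.71, 'turn': -0.94, 'j7': 1.78}
```

View pics/w1.png

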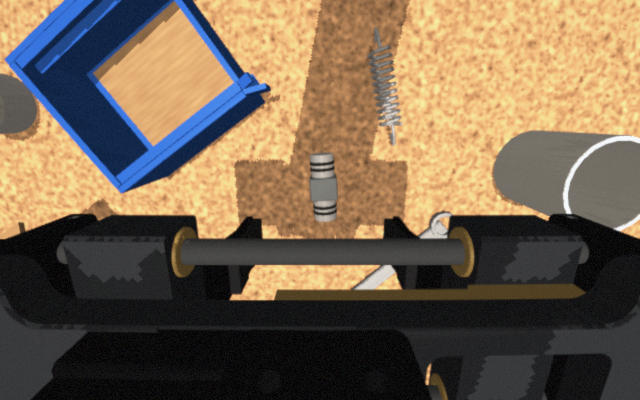

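The cylinder is at (322,187), centred between the open fingers. The neighbouring objects are clear of the gripper, so I'll grasp it.

```bash
python3 -m crank '[{"tx":-1,"ty":1,"tz":50,"turn":-0.9},{"tx":-1,"ty":1,"tz":100,"turn":-0.9},{"tx":-1,"ty":1,"tz":130,"turn":-0.9},{"tx":-1,"ty":1,"tz":138,"turn":-0.9},{"tx":-1,"ty":1,"tz":138,"turn":-0.9}]' 60; python3 -m crank '[{"tx":0},{"tx":0},{"tx":0},{"tx":0},{"tx":0}]' 0 25;  python3 -m crank '[{"tz":-50},{"tz":-100},{"tz":-150},{"tz":-180},{"tz":-180}]'
python3 - <<'E'
from h import *
m,im,d=snap('wrist','w2.png');P=cloud(m,d)
print(rect(P,boxmask(P,im),(.618,.234),.12))
a=np.radians(-3.5); delta(.617+.027*np.cos(a),.234+.027*np.sin(a),.16,a)
E
```

```text
time: 3.75
position: [0.5631, 0.4098, 0.0232]
tool_rot: [-1.484, 2.768, 0.0]
ft_force: [-0.1, 0.6, -0.8]
grip_width: 0.692
grip_force: 0.0
(array([591.8, 308.5,  93.7,  52.2,  28.7]), np.float64(74.7), 13046)
{'tx': 103.45, 'ty': -165.29, 'tz': -135.89, 'turn': -6.02, 'j7': 1.84}$[0]: bad value
$[0]: bad value
```

```bash
python3 -m crank '[{"tx":0,"ty":0,"tz":0,"turn":0},{"tx":0,"ty":0,"tz":0,"turn":0},{"tx":0,"ty":0,"tz":0,"turn":0},{"tx":0,"ty":0,"tz":0,"turn":0},{"tx":0,"ty":0,"tz":0,"turn":0}]' 0 25;  python3 -m crank '[{"tx":0,"ty":0,"tz":-50,"turn":0},{"tx":0,"ty":0,"tz":-100,"turn":0},{"tx":0,"ty":0,"tz":-150,"turn":0},{"tx":0,"ty":0,"tz":-180,"turn":0},{"tx":0,"ty":0,"tz":-180,"turn":0}]'
python3 - <<'E'
from h import *
m,im,d=snap('wrist','w2.png');P=cloud(m,d)
print(rect(P,boxmask(P,im),(.618,.234),.12))
a=np.radians(-3.5); delta(.617+.027*np.cos(a),.234+.027*np.sin(a),.2,a)
E
```

```text
time: 4.42
position: [0.5634, 0.4092, 0.0228]
tool_rot: [-1.484, 2.769, -0.0]
ft_force: [1.0, -0.1, 1.2]
grip_width: 0.317
grip_force: 25.0
time: 5.05
position: [0.5642, 0.4101, 0.2052]
tool_rot: [-1.482, 2.764, 0.001]
ft_force: [0.8, 0.1, -2.3]
grip_width: 0.322
grip_force: 25.0
(array([613. , 237.6, 132.8, 156.9,  85.4]), np.float64(74.8), 5465)
{'tx': 102.64, 'ty': -165.19, 'tz': 2.4, 'turn': -6.02, 'j7': 1.86}
```

```bash
python3 -m crank '[{"tx":25,"ty":-40,"tz":0,"turn":-1.5},{"tx":50,"ty":-80,"tz":0,"turn":-3},{"tx":75,"ty":-120,"tz":0,"turn":-4.5},{"tx":102,"ty":-165,"tz":0,"turn":-6},{"tx":102,"ty":-165,"tz":0,"turn":-6}]'
python3 - <<'E'
from h import *
m,im,d=snap('wrist','w2.png');P=cloud(m,d)
print(rect(P,boxmask(P,im),(.618,.234),.12))
a=np.radians(-3.5); delta(.617+.027*np.cos(a),.234+.027*np.sin(a),.036,a)
E
```

```text
time: 5.72
position: [0.6459, 0.2242, 0.1988]
tool_rot: [2.135, -2.296, 0.004]
ft_force: [0.6, -0.2, -2.3]
grip_width: 0.318
grip_force: 25.0
(array([611.7, 214.5,  90.8, 153.9,  87.8]), np.float64(75.0), 2822)
{'tx': -4.47, 'ty': -0.1, 'tz': 162.93, 'turn': -0.09, 'j7': 2.66}
```

View pics/w2.png

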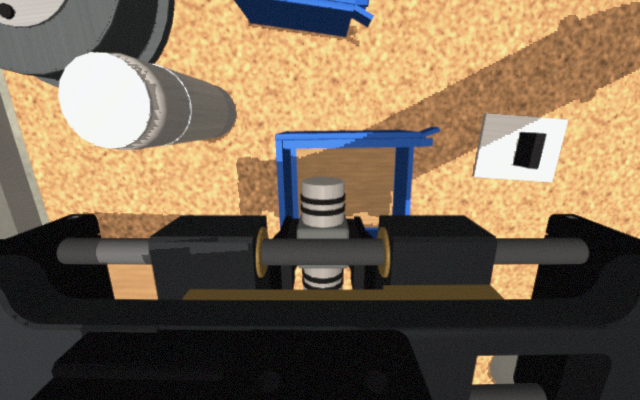

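The cylinder hangs over the large box, with its open interior around (345,190). Joint 7 is near its limit, so I'll turn back a little, then lower and release.

```bash
python3 -m crank '[{"tx":-4,"ty":0,"tz":40,"turn":0.8},{"tx":-4,"ty":0,"tz":90,"turn":0.8},{"tx":-4,"ty":0,"tz":140,"turn":0.8},{"tx":-4,"ty":0,"tz":160,"turn":0.8},{"tx":-4,"ty":0,"tz":162,"turn":0.8}]';python3 -m crank '[{"tx":0,"ty":0,"tz":0,"turn":0},{"tx":0,"ty":0,"tz":0,"turn":0},{"tx":0,"ty":0,"tz":0,"turn":0},{"tx":0,"ty":0,"tz":0,"turn":0}]' 37;  python3 -m crank '[{"tx":0,"ty":0,"tz":-50,"turn":0},{"tx":0,"ty":0,"tz":-100,"turn":1},{"tx":0,"ty":0,"tz":-150,"turn":3},{"tx":0,"ty":0,"tz":-200,"turn":5},{"tx":0,"ty":0,"tz":-200,"turn":7}]'
python3 - <<'E'
from h import *
m,im,d=snap('top','t1.png');P=cloud(m,d)
print(rect(P,cylmask(P,im),(.577,-.407),.06), rect(P,cylmask(P,im),(.62,.234),.05))
delta(.577,-.407,.2,np.radians(72-90))
p,Rm,s=tool();print(s['joint_positions'])
E
```

```text
time: 6.4
position: [0.6427, 0.2374, 0.0385]
tool_rot: [2.068, -2.36, -0.003]
ft_force: [-0.2, -0.2, -2.8]
grip_width: 0.317
grip_force: 25.0
time: 6.9
position: [0.6449, 0.237, 0.0416]
tool_rot: [-2.068, 2.363, -0.001]
ft_force: [-0.3, -0.2, -0.3]
grip_width: 0.421
grip_force: 0.0
time: 7.52
position: [0.6468, 0.2379, 0.2473]
tool_rot: [-1.25, 2.871, -0.0]
ft_force: [-0.9, 0.6, -0.5]
grip_width: 0.424
grip_force: 0.0
(array([ 576.8, -407.7,   71.1,   28.1,   71.6]), np.float64(26.1), 183) (array([634.4, 207.3,  82.8,  37. ,  41.8]), np.float64(29.2), 100)
{'tx': 516.73, 'ty': -391.35, 'tz': 42.42, 'turn': -5.05, 'j7': 1.99}
[-0.3787953   0.39459153 -0.01675278  1.34726517  0.00651688  1.39382881
  1.99166262]
```

```bash
python3 -m crank '[{"tx":47,"ty":-35,"tz":4,"turn":2},{"tx":94,"ty":-70,"tz":8,"turn":4},{"tx":140,"ty":-106,"tz":12,"turn":6},{"tx":187,"ty":-141,"tz":16,"turn":8},{"tx":235,"ty":-177,"tz":20,"turn":10}]' 75; python3 -c "
from h import *
delta(.577,-.407,.2,np.radians(72-90))"
```

```text
time: 8.2
position: [0.6147, -0.0576, 0.2199]
tool_rot: [-0.076, -3.14, -0.0]
ft_force: [0.3, 0.3, 0.5]
grip_width: 0.837
grip_force: 0.0
{'tx': 20.81, 'ty': -350.86, 'tz': 19.88, 'turn': -14.95, 'j7': 1.62}
```

View pics/t1.png

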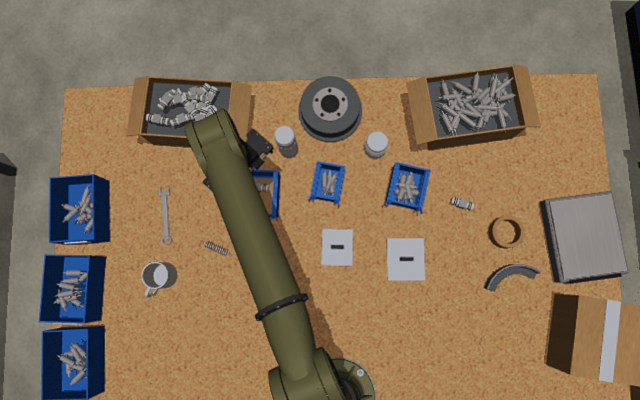

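The arm has just left the large box. Cylinder B is at (462,203), and the remaining objects on the bench haven't moved.

```bash
python3 -m crank '[{"tx":4,"ty":-58,"tz":4,"turn":2.1},{"tx":8,"ty":-117,"tz":8,"turn":4.2},{"tx":12,"ty":-175,"tz":12,"turn":6.2},{"tx":16,"ty":-234,"tz":16,"turn":8.2},{"tx":18,"ty":-290,"tz":20,"turn":10.2}]' ; python3 -c "
from h import *
delta(.577,-.407,.16,np.radians(72-90))"
```

```text
time: 8.82
position: [0.5835, -0.3465, 0.2]
tool_rot: [-1.421, -2.801, -0.0]
ft_force: [1.3, -0.6, 0.6]
grip_width: 0.863
grip_force: 0.0
{'tx': -45.01, 'ty': -40.91, 'tz': 39.93, 'turn': 10.84, 'j7': 1.27}
```

```bash
python3 -m crank '[{"tx":-22,"ty":-20,"tz":20,"turn":2.1},{"tx":-45,"ty":-41,"tz":40,"turn":4.2},{"tx":-45,"ty":-41,"tz":40,"turn":6.3},{"tx":-45,"ty":-41,"tz":40,"turn":8.4},{"tx":-45,"ty":-41,"tz":40,"turn":10.5}]';python3 -m crank '[{"tx":0,"ty":0,"tz":0,"turn":0.3},{"tx":0,"ty":0,"tz":0,"turn":0.3}]'
python3 - <<'E'
from h import *
m,im,d=snap('wrist','w3.png');P=cloud(m,d)
r=rect(P,cylmask(P,im),(.577,-.407),.06);print(r)
a=r[0][4]+(90 if r[0][3]>r[0][2] else 0)
delta(r[0][0]/1e3,r[0][1]/1e3,.022,np.radians(a-90))
E
```

```text
time: 9.45
position: [0.5776, -0.405, 0.1595]
tool_rot: [-2.513, -1.883, 0.001]
ft_force: [-0.5, -0.5, 0.8]
grip_width: 0.861
grip_force: 0.0
time: 9.7
position: [0.5779, -0.4051, 0.1602]
tool_rot: [-2.531, -1.86, 0.0]
ft_force: [0.7, 0.3, 0.2]
grip_width: 0.864
grip_force: 0.0
(array([ 577.1, -406.3,   70.4,   27.4,   72.7]), np.float64(25.7), 1627)
{'tx': -1.4, 'ty': -0.39, 'tz': 138.24, 'turn': -0.03, 'j7': 0.49}
```

```bash
python3 -m crank '[{"tx":-1.4,"ty":-0.4,"tz":50,"turn":0},{"tx":-1.4,"ty":-0.4,"tz":100,"turn":0},{"tx":-1.4,"ty":-0.4,"tz":130,"turn":0},{"tx":-1.4,"ty":-0.4,"tz":138,"turn":0},{"tx":-1.4,"ty":-0.4,"tz":138,"turn":0}]' 60;python3 -m crank '[{"tx":0,"ty":0,"tz":0,"turn":0},{"tx":0,"ty":0,"tz":0,"turn":0},{"tx":0,"ty":0,"tz":0,"turn":0},{"tx":0,"ty":0,"tz":0,"turn":0}]' 0 25;  python3 -m crank '[{"tx":0,"ty":0,"tz":-50,"turn":0},{"tx":0,"ty":0,"tz":-100,"turn":0},{"tx":0,"ty":0,"tz":-150,"turn":0},{"tx":0,"ty":0,"tz":-180,"turn":0},{"tx":0,"ty":0,"tz":-180,"turn":0}]'
python3 - <<'E'
from h import *
delta(.590,.2357,.2,np.radians(-3.5))
E
```

```text
time: 10.38
position: [0.5775, -0.4068, 0.023]
tool_rot: [2.534, 1.856, 0.0]
ft_force: [0.2, -0.9, -0.4]
grip_width: 0.691
grip_force: 0.0
time: 10.88
position: [0.5774, -0.4065, 0.0229]
tool_rot: [2.535, 1.855, 0.001]
ft_force: [0.4, 0.1, 4.3]
grip_width: 0.314
grip_force: 18.1
time: 11.5
position: [0.5781, -0.4075, 0.2051]
tool_rot: [2.532, 1.853, 0.003]
ft_force: [-0.1, -0.4, -3.1]
grip_width: 0.322
grip_force: 24.8
{'tx': 616.7, 'ty': -183.3, 'tz': 3.55, 'turn': -2.82, 'j7': 0.48}
```

```bash
python3 -m crank '[{"tx":58,"ty":-16,"tz":0,"turn":-0.5},{"tx":116,"ty":-33,"tz":0,"turn":-1},{"tx":174,"ty":-50,"tz":0,"turn":-1.5},{"tx":232,"ty":-67,"tz":0,"turn":-2.2},{"tx":290,"ty":-84,"tz":0,"turn":-2.8}]'
python3 - <<'E'
from h import *
delta(.590,.2357,.2,np.radians(-3.5))
E
```

```text
time: 12.12
position: [0.5834, -0.1021, 0.1999]
tool_rot: [-2.286, -2.151, 0.004]
ft_force: [1.4, -1.1, -2.2]
grip_width: 0.321
grip_force: 24.8
{'tx': 337.6, 'ty': -13.92, 'tz': -0.02, 'turn': 0.01, 'j7': 0.18}
```

```bash
python3 -m crank '[{"tx":60,"ty":-3,"tz":0,"turn":0},{"tx":120,"ty":-6,"tz":0,"turn":0},{"tx":180,"ty":-9,"tz":0,"turn":0},{"tx":240,"ty":-12,"tz":0,"turn":0},{"tx":300,"ty":-14,"tz":0,"turn":0}]'; python3 -m crank '[{"tx":37,"ty":0,"tz":0,"turn":0},{"tx":37,"ty":0,"tz":0,"turn":0},{"tx":37,"ty":0,"tz":0,"turn":0}]'
python3 - <<'E'
from h import *
m,im,d=snap('wrist','w4.png');P=cloud(m,d)
delta(.590,.2357,.038,np.radians(-3.5))
E
```

```text
time: 12.75
position: [0.5883, 0.1973, 0.1998]
tool_rot: [-2.289, -2.15, 0.005]
ft_force: [1.5, 0.2, -1.6]
grip_width: 0.321
grip_force: 24.8
time: 13.12
position: [0.5913, 0.2313, 0.2003]
tool_rot: [-2.291, -2.15, 0.006]
ft_force: [0.6, -1.1, -1.8]
grip_width: 0.319
grip_force: 24.8
{'tx': 5.44, 'ty': -1.82, 'tz': 162.93, 'turn': -0.04, 'j7': -0.39}
```

View pics/w4.png

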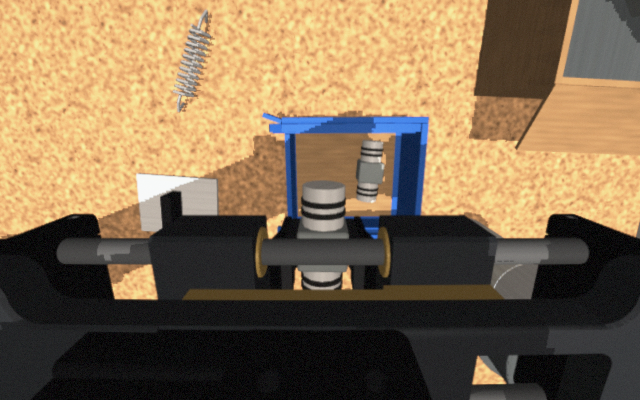

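Cylinder 1 lies inside the box at (370,172), and the held one is over the front half of the box. I'll lower it and release.

```bash
python3 -m crank '[{"tx":4,"ty":-2,"tz":40,"turn":0},{"tx":4,"ty":-2,"tz":90,"turn":0},{"tx":4,"ty":-2,"tz":140,"turn":0},{"tx":4,"ty":-2,"tz":160,"turn":0},{"tx":4,"ty":-2,"tz":162,"turn":0}]';python3 -m crank '[{"tx":0,"ty":0,"tz":0,"turn":0},{"tx":0,"ty":0,"tz":0,"turn":0},{"tx":0,"ty":0,"tz":0,"turn":0},{"tx":0,"ty":0,"tz":0,"turn":0}]' 37;  python3 -m crank '[{"tx":0,"ty":0,"tz":-50,"turn":0},{"tx":0,"ty":0,"tz":-100,"turn":0},{"tx":0,"ty":0,"tz":-150,"turn":0},{"tx":0,"ty":0,"tz":-180,"turn":0},{"tx":0,"ty":0,"tz":-180,"turn":0}]'
python3 - <<'E'
from h import *
print('lidS');delta(.407,.205,.2,np.radians(-7.8))
E
```

```text
time: 13.8
position: [0.5901, 0.2353, 0.0397]
tool_rot: [-2.292, -2.148, 0.003]
ft_force: [1.1, 0.7, -0.6]
grip_width: 0.32
grip_force: 24.8
time: 14.3
position: [0.5908, 0.2369, 0.0414]
tool_rot: [2.29, 2.15, 0.002]
ft_force: [-0.3, 0.3, -0.2]
grip_width: 0.427
grip_force: 0.0
time: 14.92
position: [0.592, 0.2372, 0.2241]
tool_rot: [2.289, 2.149, 0.01]
ft_force: [-0.2, 0.1, -0.4]
grip_width: 0.424
grip_force: 0.0
lidS
{'tx': -43.81, 'ty': -182.76, 'tz': 22.95, 'turn': 0.84, 'j7': -0.4}
```

```bash
python3 -m crank '[{"tx":-11,"ty":-45,"tz":15,"turn":0.4},{"tx":-22,"ty":-90,"tz":30,"turn":0.8},{"tx":-33,"ty":-135,"tz":45,"turn":0.8},{"tx":-44,"ty":-183,"tz":60,"turn":0.8},{"tx":-44,"ty":-183,"tz":60,"turn":0.8}]' 60;python3 -m crank '[{"tx":0,"ty":0,"tz":0,"turn":0},{"tx":0,"ty":0,"tz":0,"turn":0}]'
cat > lid.py <<'E'
from h import *
import sys
fn,x,y,rad,dims=sys.argv[1],float(sys.argv[2]),float(sys.argv[3]),float(sys.argv[4]),sys.argv[5:]
m,im,d=snap('wrist',fn);P=cloud(m,d)
hsv=cv2.cvtColor(im,cv2.COLOR_RGB2HSV)
r=rect(P,lidmask(P,im),(x,y),rad);print('plate',r)
rr=rect(P,(hsv[...,2]<70)&(P[...,2]>.026)&(P[...,2]<.042),(x,y),.03);print('ridge',rr)
E
python3 lid.py w5.png .407 .205 .09; python3 -c "
from h import *
delta(.407,.205,.03,np.radians(-7.8))"
```

```text
time: 15.55
position: [0.3995, 0.2028, 0.1571]
tool_rot: [-2.359, -2.071, 0.011]
ft_force: [0.7, 0.7, -0.1]
grip_width: 0.689
grip_force: 0.0
time: 15.8
position: [0.4064, 0.2045, 0.161]
tool_rot: [2.364, 2.068, 0.002]
ft_force: [0.1, 0.7, -0.1]
grip_width: 0.685
grip_force: 0.0
plate (array([405.6, 205.8,  77.9,  99.7,  82. ]), np.float64(5.9), 5641)
ridge (array([405.3, 207.4,  39.7,  10.1,  82.6]), np.float64(33.8), 435)
{'tx': 0.59, 'ty': 0.47, 'tz': 130.95, 'turn': 0.03, 'j7': -0.67}
```

View pics/w5.png

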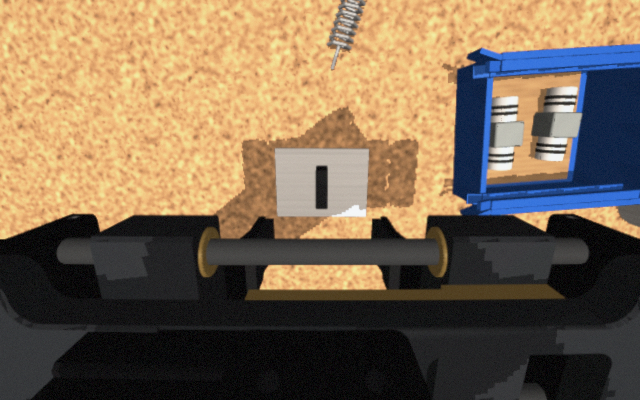

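The lid is at (322,182) with its ridge at (321,187). Both cylinders lie flat in the large box at (505,133) and (557,124). Before grasping any lid I'll survey each box from above.

```bash
cat > box.py <<'E'
from h import *
import sys
x,y,rad,L=map(float,sys.argv[1:5])
m,im,d=snap('wrist',sys.argv[5] if len(sys.argv)>5 else None);P=cloud(m,d)
M=boxmask(P,im)
r=rect(P,M,(x,y),rad);print('all',r)
q=P[M&(np.hypot(P[...,0]-x,P[...,1]-y)<rad)][:,:2]
a=r[0][4]; a=a-90 if r[0][4]>45 else a
for it in range(4):   # refine: box axis from outer side edges; x from back wall's outer face
    t=np.radians(a); ex=np.array([np.cos(t),np.sin(t)]); ey=np.array([-np.sin(t),np.cos(t)])
    u,v=q@ex,q@ey; ub=np.percentile(u,99.7)
    ks=np.arange(ub-L+.008,ub-.008,.004)   # outer walls, without the flare
    hi=[np.max(v[abs(u-k)<.003]) for k in ks]; lo=[np.min(v[abs(u-k)<.003]) for k in ks]
    fh,fl=np.polyfit(ks,hi,1),np.polyfit(ks,lo,1); a+=np.degrees((fh[0]+fl[0])/2)
c=ex*(ub-L/2)+ey*(np.median(hi)+np.median(lo))/2
print('yaw',round(a,2),'centre',c.round(4),'width',round(np.median(hi)-np.median(lo),4),'slopes',fh[0].round(3),fl[0].round(3),'front..back',np.round(np.ptp(u),4))
E
python3 - <<'E'
from h import *
delta(.615,.225,.29,np.radians(-3.5))
E
```

```text
{'tx': 48.2, 'ty': 204.24, 'tz': -128.8, 'turn': -0.83, 'j7': -0.67}
```

```bash
python3 -m crank '[{"tx":12,"ty":50,"tz":-32,"turn":0},{"tx":24,"ty":100,"tz":-64,"turn":-0.4},{"tx":36,"ty":150,"tz":-96,"turn":-0.8},{"tx":48,"ty":204,"tz":-129,"turn":-0.8},{"tx":48,"ty":204,"tz":-129,"turn":-0.8}]';python3 -m crank '[{"tx":0,"ty":0,"tz":0,"turn":0},{"tx":0,"ty":0,"tz":0,"turn":0},{"tx":0,"ty":0,"tz":0,"turn":0}]'
python3 box.py .617 .234 .11 .137 w6.png
python3 -m crank '[{"tx":-44,"ty":9,"tz":0,"turn":0},{"tx":-88,"ty":18,"tz":0,"turn":0},{"tx":-132,"ty":27,"tz":0,"turn":0},{"tx":-176,"ty":36,"tz":0,"turn":0},{"tx":-218,"ty":43,"tz":0,"turn":0}]';python3 -m crank '[{"tx":0,"ty":0,"tz":0,"turn":0},{"tx":0,"ty":0,"tz":0,"turn":0},{"tx":0,"ty":0,"tz":0,"turn":0}]'
python3 box.py .645 .012 .09 .107 w7.png
python3 -m crank '[{"tx":-49,"ty":0,"tz":0,"turn":0},{"tx":-98,"ty":0,"tz":0,"turn":0},{"tx":-147,"ty":0,"tz":0,"turn":0},{"tx":-196,"ty":0,"tz":0,"turn":0},{"tx":-243,"ty":0,"tz":0,"turn":0}]';python3 -m crank '[{"tx":0,"ty":0,"tz":0,"turn":0},{"tx":0,"ty":0,"tz":0,"turn":0},{"tx":0,"ty":0,"tz":0,"turn":0}]'
python3 box.py .629 -.232 .105 .121 w8.png
python3 -c "
import cv2,numpy as np
cv2.imwrite('pics/mix.png',cv2.resize(np.vstack([cv2.imread('pics/w%d.png'%i)[0:240,120:560] for i in (6,7,8)]),None,fx=.83,fy=.83))"
```

```text
time: 16.48
position: [0.6183, 0.2245, 0.2905]
tool_rot: [2.29, 2.144, 0.004]
ft_force: [0.4, -0.5, -0.5]
grip_width: 0.689
grip_force: 0.0
time: 16.85
position: [0.6124, 0.225, 0.2894]
tool_rot: [-2.289, -2.151, 0.0]
ft_force: [0.4, 0.1, -0.1]
grip_width: 0.693
grip_force: 0.0
all (array([613.5, 235.2, 135.3, 152.3,  86.1]), np.float64(74.9), 2752)
yaw -3.28 centre [0.6206 0.2364] width 0.128 slopes 0.003 -0.003 front..back 0.1531
time: 17.52
position: [0.6424, 0.0032, 0.2899]
tool_rot: [-2.29, -2.15, -0.001]
ft_force: [1.2, 0.5, -0.3]
grip_width: 0.689
grip_force: 0.0
time: 17.9
position: [0.6426, 0.0067, 0.2895]
tool_rot: [-2.286, -2.153, -0.001]
ft_force: [0.6, 0.4, 0.4]
grip_width: 0.689
grip_force: 0.0
all (array([642.8,  16.5,  95.3, 122.3,  78.1]), np.float64(74.9), 2185)
yaw -11.79 centre [0.65   0.0154] width 0.0901 slopes 0.0 -0.0 front..back 0.1223
time: 18.58
position: [0.6278, -0.2382, 0.2896]
tool_rot: [-2.288, -2.153, -0.001]
ft_force: [-0.1, 1.0, -0.6]
grip_width: 0.686
grip_force: 0.0
time: 18.95
position: [0.6284, -0.2353, 0.2894]
tool_rot: [-2.286, -2.154, -0.002]
ft_force: [-0.1, 0.3, -0.9]
grip_width: 0.69
grip_force: 0.0
all (array([ 622.9, -229.8,  115.6,  136.8,   75.3]), np.float64(74.8), 2484)
yaw -14.84 centre [ 0.6302 -0.2317] width 0.1102 slopes 0.001 -0.001 front..back 0.1369
```

View pics/mix.png

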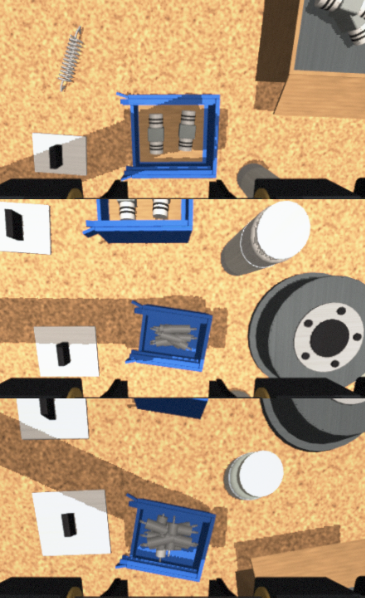

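The survey shows each box clearly with its mouth toward −x. The springs stay inside their boxes, and both cylinders lie flat in the large box at around (170,130). Next is the large lid.

Run:
```python
from h import *
delta(.4075,-.225,.16,np.radians(-1.5))
```

```text
{'tx': -2.66, 'ty': -221.02, 'tz': 129.43, 'turn': -0.38, 'j7': 0.42}
```

```bash
python3 -m crank '[{"tx":-1,"ty":-50,"tz":28,"turn":-0.2},{"tx":-2,"ty":-100,"tz":56,"turn":-0.4},{"tx":-3,"ty":-150,"tz":84,"turn":-0.4},{"tx":-3,"ty":-195,"tz":112,"turn":-0.4},{"tx":-3,"ty":-221,"tz":129,"turn":-0.4}]' 60;python3 -m crank '[{"tx":0,"ty":0,"tz":0,"turn":0},{"tx":0,"ty":0,"tz":0,"turn":0},{"tx":0,"ty":0,"tz":0,"turn":0}]';python3 lid.py w9.png .407 -.225 .11; python3 -c "
from h import *
delta(.407,-.225,.029,np.radians(-1.5))"
```

```text
time: 19.62
position: [0.4046, -0.2255, 0.1593]
tool_rot: [-2.249, -2.191, -0.001]
ft_force: [0.2, -0.9, 0.7]
grip_width: 0.689
grip_force: 0.0
time: 20.0
position: [0.4085, -0.2271, 0.1615]
tool_rot: [2.25, 2.19, 0.001]
ft_force: [0.5, 0.3, 0.2]
grip_width: 0.685
grip_force: 0.0
plate (array([ 453.5, -201.7,  118.2,  127.6,   88.6]), np.float64(6.1), 11259)
ridge (array([0., 0., 0., 0., 0.]), np.float64(nan), 0)
{'tx': 2.28, 'ty': -1.4, 'tz': 132.3, 'turn': -0.01, 'j7': 0.41}
  return np.nanmean(a, axis, out=out, keepdims=keepdims)
```

The large lid is no longer where it was; this is probably the knock. I'll measure it again.

```bash
python3 lid.py w10.png .456 -.201 .1
python3 - <<'E'
from h import *
m,im,d=snap('top');P=cloud(m,d)
for ct,r in [((.407,.205),.1),((.453,-.009),.075),((.455,-.2),.1)]: print(rect(P,lidmask(P,im),ct,r))
E
```

```text
plate (array([ 455.9, -201.7,  118.3,  132. ,   88.7]), np.float64(6.1), 12419)
ridge (array([ 454.2, -200.3,   39.7,   11.3,   89. ]), np.float64(33.9), 512)
(array([406.8, 204.7,  80.3, 102. ,  81.8]), np.float64(6.0), 739)
(array([451.4, -10.5,  97.3, 114. ,  88.2]), np.float64(5.9), 1077)
(array([ 457.9, -185.4,   82.3,  129.8,   88.6]), np.float64(6.4), 981)
```

View pics/w10.png

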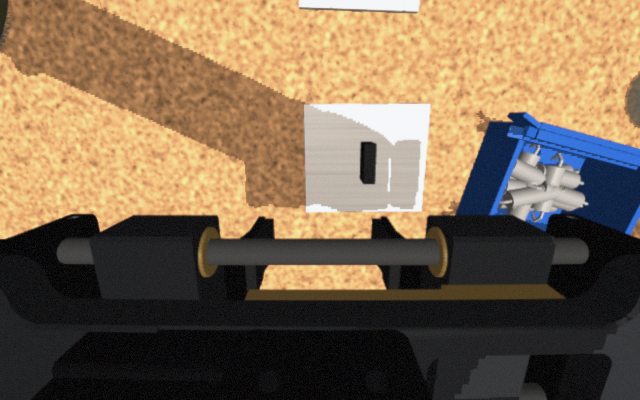

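The large lid was knocked to (367,160) in the picture, which puts it at world (0.455, −0.201). I'll grasp it there.

Run:
```python
from h import *
delta(.455,-.201,.032,np.radians(-1.2))
```

```text
{'tx': 27.63, 'ty': 46.61, 'tz': 128.94, 'turn': -0.08, 'j7': 0.41}
```

```bash
python3 -m crank '[{"tx":27,"ty":46.5,"tz":0,"turn":0},{"tx":27,"ty":46.5,"tz":40,"turn":0},{"tx":27,"ty":46.5,"tz":90,"turn":0},{"tx":27,"ty":46.5,"tz":120,"turn":0},{"tx":27,"ty":46.5,"tz":129,"turn":0}]';python3 -m crank '[{"tx":0,"ty":0,"tz":0,"turn":0},{"tx":0,"ty":0,"tz":0,"turn":0},{"tx":0,"ty":0,"tz":0,"turn":0},{"tx":0,"ty":0,"tz":0,"turn":0},{"tx":0,"ty":0,"tz":0,"turn":0}]' 0 50;  python3 -m crank '[{"tx":0,"ty":0,"tz":-30,"turn":0},{"tx":0,"ty":0,"tz":-60,"turn":0},{"tx":0,"ty":0,"tz":-90,"turn":0},{"tx":0,"ty":0,"tz":-110,"turn":0},{"tx":0,"ty":0,"tz":-110,"turn":0}]'
python3 - <<'E'
from h import *
a=np.radians(-3.3); e=np.array([np.cos(a),np.sin(a)]); c=np.array([.6195,.235])-.165*e; print(c)
delta(*c,.14,a)
E
```

```text
time: 20.78
position: [0.4529, -0.2011, 0.0298]
tool_rot: [-2.25, -2.188, 0.004]
ft_force: [0.3, -0.0, 0.5]
grip_width: 0.688
grip_force: 0.0
time: 21.4
position: [0.4542, -0.2014, 0.0319]
tool_rot: [2.252, 2.19, 0.001]
ft_force: [-0.5, -0.1, 0.4]
grip_width: 0.205
grip_force: 0.0
time: 22.02
position: [0.4549, -0.2016, 0.1427]
tool_rot: [2.251, 2.189, 0.003]
ft_force: [0.3, 0.2, -2.1]
grip_width: 0.13
grip_force: 50.0
[0.4547736  0.24449806]
{'tx': 445.95, 'ty': -12.57, 'tz': 2.66, 'turn': 0.34, 'j7': 0.38}
```

```bash
python3 -m crank '[{"tx":45,"ty":-1,"tz":0,"turn":0},{"tx":90,"ty":-2,"tz":0,"turn":0},{"tx":135,"ty":-4,"tz":0,"turn":0},{"tx":180,"ty":-5,"tz":0,"turn":0},{"tx":225,"ty":-6,"tz":0,"turn":0}]';python3 -m crank '[{"tx":45,"ty":-1,"tz":0,"turn":0},{"tx":90,"ty":-2,"tz":0,"turn":0},{"tx":135,"ty":-4,"tz":0,"turn":0},{"tx":180,"ty":-5,"tz":0,"turn":0.2},{"tx":220,"ty":-6,"tz":0,"turn":0.3}]';python3 -m crank '[{"tx":0,"ty":0,"tz":0,"turn":0},{"tx":0,"ty":0,"tz":0,"turn":0},{"tx":0,"ty":0,"tz":0,"turn":0}]'
cat > held.py <<'E'
from h import *
import sys
bx,by,byaw,L,rad=map(float,sys.argv[2:7])
m,im,d=snap('wrist',sys.argv[1]);P=cloud(m,d)
p,Rm,s=tool(); print('tcp',p.round(4),'yaw',np.degrees(np.arctan2(Rm[1,1],Rm[0,1])).round(2),'w',s['grip_width'],s['grip_force'])
hsv=cv2.cvtColor(im,cv2.COLOR_RGB2HSV)
M=(hsv[...,1]<50)&(hsv[...,2]>90)&(P[...,2]>p[2]-.04)&(P[...,2]<p[2]-.012)&(np.hypot(P[...,0]-p[0],P[...,1]-p[1])<rad)
M=cv2.erode(M.astype(np.uint8),np.ones((3,3)))>0
q=P[M]; A=np.c_[q[:,:2]-p[:2],np.ones(len(q))]; k=np.linalg.lstsq(A,q[:,2],rcond=None)[0]
print('plate top z at tcp',k[2].round(4),'rel',(k[2]-p[2]).round(4),'slopes',k[:2].round(3),len(q))
(cx,cy),(w,h),a=cv2.minAreaRect((q[:,:2]*1e3).astype(np.float32));print('plate rect',np.round([cx,cy,w,h,a],1))
t=np.radians(byaw); ex=np.array([np.cos(t),np.sin(t)]);ey=np.array([-ex[1],ex[0]])
r=q[:,:2]-[bx,by]; u,v=r@ex*1e3,r@ey*1e3
for U in np.arange(np.ceil(u.min()/15)*15,u.max(),15):
    s=abs(u-U)<4
    if s.sum()>5: print('u',round(U),'v max',v[s].max().round(1),'min',v[s].min().round(1))
B=P[boxmask(P,im)][:,:2]-[bx,by]; u,v=B@ex*1e3,B@ey*1e3
for U in np.arange(-L*500,L*500,20):
    s=(abs(u-U)<5)&(abs(v)<85)
    if s.sum()>5: print('box u',round(U),'v max',v[s].max().round(1),'min',v[s].min().round(1))
E
python3 held.py w11.png .6195 .235 -3.3 .137 .12
```

```text
time: 22.65
position: [0.4532, 0.0251, 0.1401]
tool_rot: [-2.251, -2.189, 0.002]
ft_force: [1.8, -0.1, -3.2]
grip_width: 0.124
grip_force: 50.0
time: 23.28
position: [0.4533, 0.245, 0.1398]
tool_rot: [-2.28, -2.16, 0.004]
ft_force: [0.2, -0.6, -1.4]
grip_width: 0.13
grip_force: 50.0
time: 23.65
position: [0.4545, 0.2422, 0.1409]
tool_rot: [2.283, 2.158, -0.002]
ft_force: [-0.6, -0.2, -2.5]
grip_width: 0.127
grip_force: 50.0
tcp [0.4545 0.2424 0.1412] yaw -3.23 w 0.12811152702057033 49.996721148490906
plate top z at tcp 0.0 rel -0.1412 slopes [0. 0.] 0
plate rect [0. 0. 0. 0. 0.]Traceback (most recent call last):
  File "held.py", line 14, in <module>
    for U in np.arange(np.ceil(u.min()/15)*15,u.max(),15):
                               ~~~~~^^
    return umr_minimum(a, axis, None, out, keepdims, initial, where)
ValueError: zero-size array to reduction operation minimum which has no identity
```

View pics/w11.png

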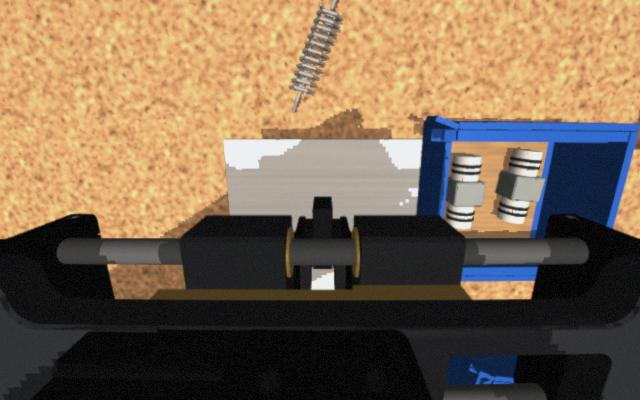

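```bash
sed -i 's/P\[...,2\]>p\[2\]-.04)/P[...,2]>p[2]-.055)/' held.py; python3 held.py w11.png .6195 .235 -3.3 .137 .12
```

```text
tcp [0.4546 0.2426 0.1414] yaw -3.22 w 0.12489413383206177 49.99678552150726
plate top z at tcp 0.0998 rel -0.0416 slopes [ 0.003 -0.   ] 13691
plate rect [454.7 244.  109.6 128.6  86.9]
u -225 v max 54.1 min 3.8
u -210 v max 54.1 min 3.8
u -195 v max 54.1 min 3.8
u -180 v max 54.2 min -1.4
u -165 v max 54.2 min -55.4
u -150 v max 54.3 min -3.2
u -135 v max 54.3 min 4.3
u -120 v max 54.4 min 4.2
u -105 v max 54.4 min 3.9
box u -68 v max 66.5 min 52.7
box u -48 v max 66.0 min -63.6
box u -28 v max 66.2 min -64.0
box u -8 v max 66.3 min -64.4
box u 12 v max 65.9 min -63.8
box u 32 v max 66.0 min 53.6
box u 52 v max 65.7 min 53.1
```

The lid is level but the grip is only on the top of the ridge, because the fingers were still closing when I lifted. I'll insert it partway, then regrip lower.

```bash
python3 -m crank '[{"tx":3,"ty":0,"tz":12,"turn":0},{"tx":3,"ty":0,"tz":22,"turn":0},{"tx":3,"ty":0,"tz":31.5,"turn":0},{"tx":3,"ty":0,"tz":31.5,"turn":0},{"tx":3,"ty":0,"tz":31.5,"turn":0}]'; python3 held.py w12.png .6196 .236 -3.3 .137 .12 | head -8
```

```text
time: 24.38
position: [0.4548, 0.2468, 0.1102]
tool_rot: [2.281, 2.16, 0.0]
ft_force: [0.3, -0.3, -1.0]
grip_width: 0.127
grip_force: 50.0
tcp [0.4549 0.2469 0.1104] yaw -3.11 w 0.13106852099269972 49.99681770801544
plate top z at tcp 0.0687 rel -0.0416 slopes [0.004 0.001] 13837
plate rect [454.9 248.7 109.2 128.4  87. ]
u -225 v max 57.5 min 7.2
u -210 v max 57.5 min 7.3
u -195 v max 57.6 min 7.2
u -180 v max 57.7 min 1.5
u -165 v max 57.7 min -51.4
```

```bash
python3 -m crank '[{"tx":-0.5,"ty":5,"tz":1.2,"turn":0},{"tx":-0.5,"ty":15,"tz":1.2,"turn":0},{"tx":-0.5,"ty":25,"tz":1.2,"turn":0},{"tx":-0.5,"ty":35,"tz":1.2,"turn":0},{"tx":-0.5,"ty":45,"tz":1.2,"turn":0}]'; python3 -m crank '[{"tx":0,"ty":0,"tz":0,"turn":0},{"tx":0,"ty":0,"tz":0,"turn":0}]';python3 held.py w13.png .6196 .236 -3.3 .137 .12
```

```text
time: 25.05
position: [0.5004, 0.2437, 0.1088]
tool_rot: [2.281, 2.16, 0.0]
ft_force: [-0.1, -0.5, -2.6]
grip_width: 0.126
grip_force: 50.0
time: 25.3
position: [0.4992, 0.2438, 0.1087]
tool_rot: [-2.281, -2.16, 0.001]
ft_force: [-0.3, 0.5, -1.7]
grip_width: 0.126
grip_force: 50.0
tcp [0.4991 0.2439 0.1088] yaw -3.09 w 0.12982283203151437 49.99667286872864
plate top z at tcp 0.0673 rel -0.0415 slopes [ 0.003 -0.   ] 13358
plate rect [499.2 245.6 109.3 128.7  86.9]
u -180 v max 57.1 min 6.8
u -165 v max 57.1 min 7.0
u -150 v max 57.1 min 6.9
u -135 v max 57.2 min 3.3
u -120 v max 57.3 min -51.9
u -105 v max 57.4 min -1.8
u -90 v max 57.5 min 7.2
u -75 v max 57.5 min 7.3
u -60 v max 50.0 min 7.4
box u -68 v max 65.4 min 52.2
box u -48 v max 64.9 min 51.9
box u -28 v max 65.2 min 52.1
box u -8 v max 65.3 min -55.0
box u 12 v max 65.5 min -55.4
box u 32 v max 65.5 min -55.1
box u 52 v max 65.1 min 52.2
```

View pics/w13.png

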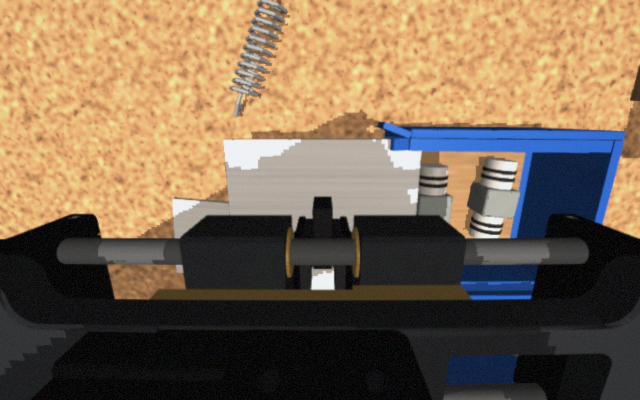

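The lid's front edge has entered under the lips at (400,145), with negligible force. Continuing.

```bash
python3 -m crank '[{"tx":0,"ty":8,"tz":0,"turn":0},{"tx":0,"ty":16,"tz":0,"turn":0},{"tx":0,"ty":25,"tz":0,"turn":0},{"tx":0,"ty":35,"tz":0,"turn":0},{"tx":0,"ty":45,"tz":0,"turn":0}]'; python3 -m crank '[{"tx":0,"ty":10,"tz":0,"turn":0},{"tx":0,"ty":20,"tz":0,"turn":0},{"tx":0,"ty":30,"tz":0,"turn":0},{"tx":0,"ty":30,"tz":0,"turn":0}]';python3 held.py w14.png .6196 .236 -3.3 .137 .12
```

```text
time: 25.98
position: [0.5453, 0.2413, 0.1088]
tool_rot: [2.281, 2.16, 0.0]
ft_force: [0.2, -0.5, -2.2]
grip_width: 0.125
grip_force: 50.0
time: 26.48
position: [0.5752, 0.2394, 0.1088]
tool_rot: [2.281, 2.159, 0.0]
ft_force: [-0.6, 0.2, -1.8]
grip_width: 0.126
grip_force: 50.0
tcp [0.5746 0.2396 0.1088] yaw -3.14 w 0.13121593883568983 49.996649622917175
plate top z at tcp 0.0674 rel -0.0414 slopes [ 0.004 -0.   ] 12075
plate rect [572.8 239.6 107.  131.3  82.6]
u -105 v max 57.0 min 6.9
u -90 v max 57.1 min 6.6
u -75 v max 50.0 min 6.7
u -60 v max 50.0 min -1.7
u -45 v max 50.2 min -52.0
u -30 v max 50.2 min 1.7
u -15 v max 50.3 min 7.4
u 0 v max 50.4 min 7.2
u 15 v max 49.8 min 7.4
box u -68 v max 66.1 min 51.8
box u -48 v max 65.4 min 20.0
box u -28 v max 65.5 min 52.1
box u -8 v max 65.5 min 52.2
box u 12 v max 64.7 min 52.2
box u 32 v max 64.9 min 51.8
box u 52 v max 65.0 min 51.9
```

```bash
python3 -m crank '[{"tx":0,"ty":10,"tz":0,"turn":0},{"tx":0,"ty":20,"tz":0,"turn":0},{"tx":0,"ty":30,"tz":0,"turn":0},{"tx":0,"ty":39,"tz":0,"turn":0},{"tx":0,"ty":39,"tz":0,"turn":0}]'; python3 -m crank '[{"tx":0,"ty":2,"tz":0,"turn":0},{"tx":0,"ty":4,"tz":0,"turn":0},{"tx":0,"ty":5,"tz":0,"turn":0},{"tx":0,"ty":5,"tz":0,"turn":0}]'; python3 -m crank '[{"tx":0,"ty":2,"tz":0,"turn":0},{"tx":0,"ty":3,"tz":0,"turn":0},{"tx":0,"ty":3,"tz":0,"turn":0}]'
```

```text
time: 27.15
position: [0.6142, 0.2372, 0.1088]
tool_rot: [2.281, 2.159, -0.0]
ft_force: [0.0, 0.6, -1.7]
grip_width: 0.127
grip_force: 50.0
time: 27.65
position: [0.6183, 0.2374, 0.1089]
tool_rot: [-2.281, -2.16, -0.0]
ft_force: [0.7, -0.1, -1.5]
grip_width: 0.125
grip_force: 50.0
time: 28.02
position: [0.6195, 0.2376, 0.1085]
tool_rot: [-2.278, -2.159, 0.005]
ft_force: [-5.6, -0.4, 0.1]
grip_width: 0.122
grip_force: 50.0
```

```bash
python3 -m crank '[{"tx":0,"ty":2,"tz":0.5,"turn":0},{"tx":0,"ty":2,"tz":1,"turn":0}]'; python3 -m crank '[{"tx":0,"ty":0,"tz":0,"turn":0},{"tx":0,"ty":0,"tz":0,"turn":0},{"tx":0,"ty":0,"tz":0,"turn":0}]' 50;python3 -m crank '[{"tx":0,"ty":0,"tz":-40,"turn":0},{"tx":0,"ty":0,"tz":-80,"turn":0},{"tx":0,"ty":0,"tz":-100,"turn":0},{"tx":0,"ty":0,"tz":-100,"turn":0}]'; python3 lid.py w15.png 0 0 .01 2>/dev/null
python3 - <<'E'
from h import *
m,im,d=snap('wrist','w15.png');P=cloud(m,d)
t=np.radians(-3.3); ex=np.array([np.cos(t),np.sin(t)]);ey=np.array([-ex[1],ex[0]])
hsv=cv2.cvtColor(im,cv2.COLOR_RGB2HSV)
r=(P[...,:2]-[.6196,.236]); u,v=r@ex*1e3,r@ey*1e3
k=(hsv[...,2]<70)&(P[...,2]>.085)&(P[...,2]<.1)&(np.hypot(u,v)<40); print('ridge u',u[k].min(),u[k].max(),'v',v[k].min(),v[k].max(),'z',np.median(P[k][:,2]))
b=boxmask(P,im)&(abs(v-20)<25)&(np.hypot(u,v)<110)
print('back wall u',u[b&(u>0)].min(),u[b].max())
g=(hsv[...,1]<50)&(hsv[...,2]>90)&(P[...,2]>.055)&(P[...,2]<.075)&(abs(v-30)<18)&(abs(u)<90); print('plate u',u[g].min(),u[g].max(),'z',np.median(P[g][:,2]))
delta(.407,.206,.16,np.radians(-7.9))
E
```

```text
time: 28.28
position: [0.6195, 0.2376, 0.1075]
tool_rot: [-2.276, -2.158, 0.01]
ft_force: [-10.9, -0.8, 5.5]
grip_width: 0.125
grip_force: 50.0
time: 28.65
position: [0.6244, 0.237, 0.1085]
tool_rot: [2.28, 2.159, 0.003]
ft_force: [-0.8, 0.5, -0.1]
grip_width: 0.38
grip_force: 0.0
time: 29.15
position: [0.6244, 0.2373, 0.2095]
tool_rot: [2.28, 2.159, 0.005]
ft_force: [-0.4, -1.0, -0.0]
grip_width: 0.571
grip_force: 0.0
plate (array([0., 0., 0., 0., 0.]), np.float64(nan), 0)
ridge (array([0., 0., 0., 0., 0.]), np.float64(nan), 0)
ridge u -6.104629650081383 4.415656278623765 v -18.031584093146808 21.437359205899458 z 0.09394190885480311
back wall u 64.33291109403594 70.45297082607345
plate u -65.2181618837994 70.71151544613521 z 0.06602494934252068
{'tx': -42.49, 'ty': -213.65, 'tz': 46.71, 'turn': 0.96, 'j7': -0.39}
```

View pics/w15.png

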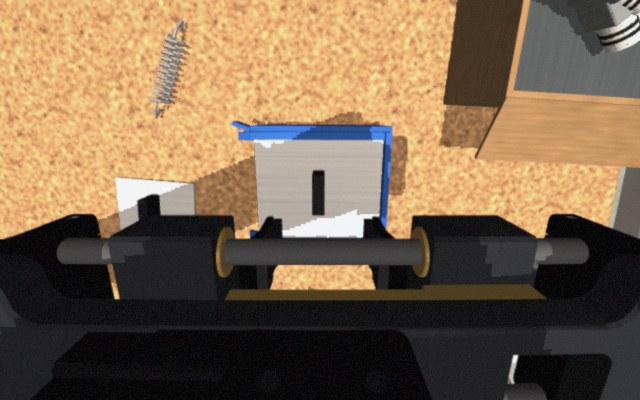

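The large lid is seated: its plate top is at 66 mm and its edge touches the back wall at (385,180). Next is the small lid.

```bash
python3 -m crank '[{"tx":-10,"ty":-50,"tz":10,"turn":0.5},{"tx":-20,"ty":-100,"tz":20,"turn":0.9},{"tx":-30,"ty":-150,"tz":30,"turn":0.9},{"tx":-42,"ty":-214,"tz":46,"turn":0.9},{"tx":-42,"ty":-214,"tz":46,"turn":0.9}]' 40;python3 -m crank '[{"tx":0,"ty":0,"tz":0,"turn":0},{"tx":0,"ty":0,"tz":0,"turn":0},{"tx":0,"ty":0,"tz":0,"turn":0}]'; python3 lid.py w16.png .407 .205 .09; python3 -c "
from h import *
delta(.4055,.2065,.030,np.radians(-7.8))"
```

```text
time: 29.88
position: [0.4006, 0.2048, 0.1574]
tool_rot: [-2.359, -2.071, 0.015]
ft_force: [0.4, 1.0, 0.2]
grip_width: 0.46
grip_force: 0.0
time: 30.25
position: [0.4087, 0.2069, 0.1621]
tool_rot: [2.365, 2.068, 0.001]
ft_force: [0.3, 0.3, -0.7]
grip_width: 0.461
grip_force: 0.0
plate (array([405.4, 205.5,  78.1,  99.3,  82. ]), np.float64(5.9), 5551)
ridge (array([405.2, 207.3,  39.7,  10.1,  82.4]), np.float64(33.9), 435)
{'tx': -0.75, 'ty': -2.94, 'tz': 132.02, 'turn': 0.03, 'j7': -0.67}
```

```bash
python3 -m crank '[{"tx":-0.5,"ty":-2,"tz":40,"turn":0},{"tx":-0.5,"ty":-2,"tz":90,"turn":0},{"tx":-0.5,"ty":-2,"tz":120,"turn":0},{"tx":-0.5,"ty":-2,"tz":132,"turn":0},{"tx":-0.5,"ty":-2,"tz":132,"turn":0}]';python3 -m crank '[{"tx":0,"ty":0,"tz":0,"turn":0},{"tx":0,"ty":0,"tz":0,"turn":0},{"tx":0,"ty":0,"tz":0,"turn":0},{"tx":0,"ty":0,"tz":0,"turn":0},{"tx":0,"ty":0,"tz":0,"turn":0}]' 0 50; python3 -m crank '[{"tx":0,"ty":0,"tz":0,"turn":0},{"tx":0,"ty":0,"tz":0,"turn":0},{"tx":0,"ty":0,"tz":0,"turn":0}]'; python3 -m crank '[{"tx":0,"ty":0,"tz":-30,"turn":0},{"tx":0,"ty":0,"tz":-60,"turn":0},{"tx":0,"ty":0,"tz":-90,"turn":0},{"tx":0,"ty":0,"tz":-110,"turn":0},{"tx":0,"ty":0,"tz":-110,"turn":0}]'
python3 - <<'E'
from h import *
a=np.radians(-12); e=np.array([np.cos(a),np.sin(a)]); c=np.array([.6495,.0145])-.137*e; print(c)
delta(*c,.14,a)
E
```

```text
time: 30.92
position: [0.4056, 0.2065, 0.0297]
tool_rot: [2.364, 2.069, -0.001]
ft_force: [0.1, 0.0, -0.2]
grip_width: 0.458
grip_force: 0.0
time: 31.55
position: [0.4057, 0.2068, 0.0304]
tool_rot: [2.364, 2.069, 0.001]
ft_force: [-1.2, -0.3, 4.7]
grip_width: 0.132
grip_force: 50.0
time: 31.92
position: [0.4057, 0.2068, 0.0304]
tool_rot: [-2.364, -2.069, -0.001]
ft_force: [-0.7, -0.2, 5.9]
grip_width: 0.136
grip_force: 50.0
time: 32.55
position: [0.406, 0.207, 0.1407]
tool_rot: [2.364, 2.069, 0.004]
ft_force: [-0.6, -0.3, -2.6]
grip_width: 0.135
grip_force: 50.0
[0.51549378 0.0429839 ]
{'tx': -148.07, 'ty': 130.22, 'tz': 0.64, 'turn': 0.88, 'j7': -0.67}
```

```bash
python3 -m crank '[{"tx":-35,"ty":31,"tz":0,"turn":0.2},{"tx":-70,"ty":62,"tz":0,"turn":0.4},{"tx":-105,"ty":93,"tz":0,"turn":0.6},{"tx":-135,"ty":118,"tz":0,"turn":0.8},{"tx":-148,"ty":130,"tz":0,"turn":0.9}]';python3 -m crank '[{"tx":0,"ty":0,"tz":0,"turn":0},{"tx":0,"ty":0,"tz":0,"turn":0},{"tx":0,"ty":0,"tz":0,"turn":0}]'; python3 held.py w17.png .6495 .0145 -12 .107 .09
```

```text
time: 33.17
position: [0.5144, 0.0402, 0.1382]
tool_rot: [-2.447, -1.97, 0.004]
ft_force: [-1.1, 0.8, -2.1]
grip_width: 0.132
grip_force: 50.0
time: 33.55
position: [0.5139, 0.0444, 0.1397]
tool_rot: [-2.44, -1.978, -0.0]
ft_force: [0.2, 0.3, -1.7]
grip_width: 0.136
grip_force: 50.0
tcp [0.5141 0.0441 0.1398] yaw -11.97 w 0.13635646318864986 49.99521181918681
plate top z at tcp 0.1152 rel -0.0246 slopes [-0.001  0.003] 6072
plate rect [517.7  63.6  35.7  98.4  78.2]
u -180 v max 38.3 min 12.7
u -165 v max 38.3 min 13.0
u -150 v max 38.3 min 10.2
u -135 v max 38.2 min 10.6
u -120 v max 38.5 min 2.9
u -105 v max 38.4 min 13.1
u -90 v max 38.4 min 13.1
box u -54 v max 45.0 min 32.1
box u -34 v max 45.2 min 32.1
box u -14 v max 45.4 min 31.6
box u 6 v max 45.6 min 31.5
box u 26 v max 45.7 min 31.6
box u 46 v max 45.7 min -21.5
```

View pics/w17.png

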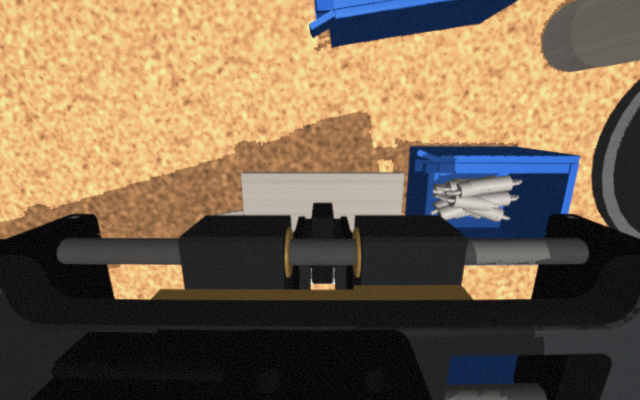

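The small lid is level and lined up with the mouth of its box at (425,155). I'll lower it and slide it in.

```bash
python3 -m crank '[{"tx":0,"ty":0,"tz":15,"turn":-0.08},{"tx":-0.4,"ty":0,"tz":32,"turn":-0.08},{"tx":-0.4,"ty":0,"tz":47.5,"turn":-0.08},{"tx":-0.4,"ty":0,"tz":47.5,"turn":-0.08},{"tx":-0.4,"ty":0,"tz":47.5,"turn":-0.08}]'; python3 held.py w18.png .6495 .0145 -11.7 .107 .09
```

```text
time: 34.22
position: [0.5147, 0.0422, 0.0924]
tool_rot: [2.436, 1.983, 0.0]
ft_force: [-0.9, 0.3, -0.8]
grip_width: 0.136
grip_force: 50.0
tcp [0.515  0.0422 0.0928] yaw -11.72 w 0.13433248195378591 49.995076982304454
plate top z at tcp 0.0679 rel -0.0249 slopes [0.    0.002] 6007
plate rect [518.4  61.5  35.3  98.2  78.4]
u -180 v max 37.0 min 11.6
u -165 v max 37.0 min 11.5
u -150 v max 37.1 min 9.1
u -135 v max 37.0 min 15.8
u -120 v max 37.0 min 1.8
u -105 v max 37.1 min 11.6
u -90 v max 37.1 min 11.7
box u -54 v max 45.4 min 32.3
box u -34 v max 45.5 min -44.5
box u -14 v max 45.5 min -44.8
box u 6 v max 45.5 min -32.7
box u 26 v max 45.5 min 31.8
box u 46 v max 45.6 min 2.0
```

```bash
python3 -m crank '[{"tx":0.7,"ty":5,"tz":0.3,"turn":0},{"tx":0.7,"ty":15,"tz":0.3,"turn":0},{"tx":0.7,"ty":25,"tz":0.3,"turn":0},{"tx":0.7,"ty":35,"tz":0.3,"turn":0},{"tx":0.7,"ty":45,"tz":0.3,"turn":0}]';  python3 -m crank '[{"tx":0,"ty":0,"tz":0,"turn":0},{"tx":0,"ty":0,"tz":0,"turn":0}]';python3 held.py w19.png .6495 .0145 -11.7 .107 .09
```

```text
time: 34.9
position: [0.5595, 0.0336, 0.092]
tool_rot: [2.436, 1.983, 0.0]
ft_force: [1.4, -0.2, -1.2]
grip_width: 0.133
grip_force: 50.0
time: 35.15
position: [0.5584, 0.0338, 0.0918]
tool_rot: [-2.436, -1.983, 0.001]
ft_force: [0.5, 0.1, -0.9]
grip_width: 0.137
grip_force: 50.0
tcp [0.5583 0.0339 0.0919] yaw -11.7 w 0.13077082940499557 49.99521723948419
plate top z at tcp 0.0626 rel -0.0293 slopes [-0.045  0.171] 5912
plate rect [581.5  49.2  36.1 137.9  78.2]
u -135 v max 37.8 min 12.3
u -120 v max 37.8 min 12.4
u -105 v max 37.7 min 10.1
u -90 v max 37.7 min 14.8
u -75 v max 37.7 min 2.4
u -60 v max 38.1 min 12.3
u -45 v max 29.5 min 12.6
u -15 v max 15.0 min 3.1
box u -54 v max 46.0 min 32.2
box u -34 v max 45.9 min 32.3
box u -14 v max 45.3 min 32.4
box u 6 v max 45.3 min -44.1
box u 26 v max 45.4 min -44.2
box u 46 v max 45.4 min -44.0
```

```bash
python3 -m crank '[{"tx":0,"ty":9,"tz":0,"turn":0},{"tx":0,"ty":18,"tz":0,"turn":0},{"tx":0,"ty":28,"tz":0,"turn":0},{"tx":0,"ty":38,"tz":0,"turn":0},{"tx":0,"ty":45,"tz":0,"turn":0}]'; python3 -m crank '[{"tx":0,"ty":10,"tz":0,"turn":0},{"tx":0,"ty":20,"tz":0,"turn":0},{"tx":0,"ty":30,"tz":0,"turn":0},{"tx":0,"ty":40,"tz":0,"turn":0},{"tx":0,"ty":40,"tz":0,"turn":0}]';python3 -m crank '[{"tx":0,"ty":2,"tz":0,"turn":0},{"tx":0,"ty":4,"tz":0,"turn":0},{"tx":0,"ty":6,"tz":0,"turn":0},{"tx":0,"ty":6,"tz":0,"turn":0}]'
```

```text
time: 35.83
position: [0.6036, 0.0244, 0.092]
tool_rot: [2.436, 1.983, -0.0]
ft_force: [-0.5, 0.2, -2.3]
grip_width: 0.129
grip_force: 50.0
time: 36.45
position: [0.6427, 0.0162, 0.092]
tool_rot: [2.436, 1.982, 0.0]
ft_force: [-0.1, 0.3, -1.8]
grip_width: 0.132
grip_force: 50.0
time: 36.95
position: [0.6479, 0.0153, 0.0921]
tool_rot: [2.436, 1.983, 0.0]
ft_force: [-0.6, 1.7, -1.4]
grip_width: 0.134
grip_force: 50.0
```

```bash
python3 -m crank '[{"tx":0,"ty":1.5,"tz":0,"turn":0},{"tx":0,"ty":3,"tz":0,"turn":0},{"tx":0,"ty":4,"tz":0,"turn":0},{"tx":0,"ty":4,"tz":0,"turn":0}]'; python3 -m crank '[{"tx":0,"ty":1.5,"tz":0,"turn":0},{"tx":0,"ty":2,"tz":0.5,"turn":0}]'
```

```text
time: 37.45
position: [0.6492, 0.0152, 0.0915]
tool_rot: [-2.433, -1.981, 0.006]
ft_force: [-8.1, -0.2, 2.2]
grip_width: 0.138
grip_force: 50.0
time: 37.7
position: [0.6493, 0.0153, 0.0908]
tool_rot: [-2.43, -1.979, 0.011]
ft_force: [-13.6, 1.8, 8.9]
grip_width: 0.135
grip_force: 50.0
```

Contact at the back wall is confirmed: the lid stopped and force built up. I'll release, verify, and head for the medium lid.

```bash
python3 -m crank '[{"tx":0,"ty":0,"tz":0,"turn":0},{"tx":0,"ty":0,"tz":0,"turn":0},{"tx":0,"ty":0,"tz":0,"turn":0},{"tx":0,"ty":0,"tz":0,"turn":0}]' 40;python3 -m crank '[{"tx":0,"ty":0,"tz":-40,"turn":0},{"tx":0,"ty":0,"tz":-80,"turn":0},{"tx":0,"ty":0,"tz":-110,"turn":0},{"tx":0,"ty":0,"tz":-110,"turn":0},{"tx":0,"ty":0,"tz":-110,"turn":0}]'
cat > chk.py <<'E'
from h import *
import sys
bx,by,a,L=map(float,sys.argv[2:6])
m,im,d=snap('wrist',sys.argv[1]);P=cloud(m,d)
t=np.radians(a); ex=np.array([np.cos(t),np.sin(t)]);ey=np.array([-ex[1],ex[0]])
hsv=cv2.cvtColor(im,cv2.COLOR_RGB2HSV)
r=(P[...,:2]-[bx,by]); u,v=r@ex*1e3,r@ey*1e3
k=(hsv[...,2]<70)&(P[...,2]>.085)&(P[...,2]<.1)&(np.hypot(u,v)<40); print('ridge u',u[k].min(),u[k].max(),'v',v[k].min(),v[k].max(),'z',np.median(P[k][:,2]),'ang',rect(P,k,(bx,by),.05)[0])
b=boxmask(P,im)&(abs(v-15)<15)&(np.hypot(u,v)<L*500+30)
print('back wall u',u[b&(u>0)].min(),u[b].max())
g=(hsv[...,1]<50)&(hsv[...,2]>90)&(P[...,2]>.055)&(P[...,2]<.072)&(abs(v-20)<10)&(abs(u)<L*500+10); print('plate u',u[g].min(),u[g].max(),'z',np.median(P[g][:,2]))
E
python3 chk.py w20.png .6495 .0145 -11.7 .107; python3 -c "
from h import *
delta(.452,-.010,.16,np.radians(-1.8))"
```

```text
time: 38.2
position: [0.6544, 0.0139, 0.092]
tool_rot: [2.436, 1.982, 0.002]
ft_force: [0.1, -0.4, 0.0]
grip_width: 0.437
grip_force: 0.0
time: 38.83
position: [0.6534, 0.0141, 0.2008]
tool_rot: [-2.436, -1.983, 0.001]
ft_force: [-0.7, 1.3, 0.9]
grip_width: 0.46
grip_force: 0.0
ridge u -6.199812400847983 4.1155284623370925 v -17.670145828308602 20.948544165083188 z 0.09395438656084948 ang [648.9  16.3  38.6  10.3  78.1]
back wall u 48.957607069124954 54.23997753180269
plate u -50.564598921711365 49.3167750290799 z 0.0659894543904608
{'tx': -64.43, 'ty': -191.87, 'tz': 40.55, 'turn': -1.98, 'j7': -0.15}
```

View pics/w20.png

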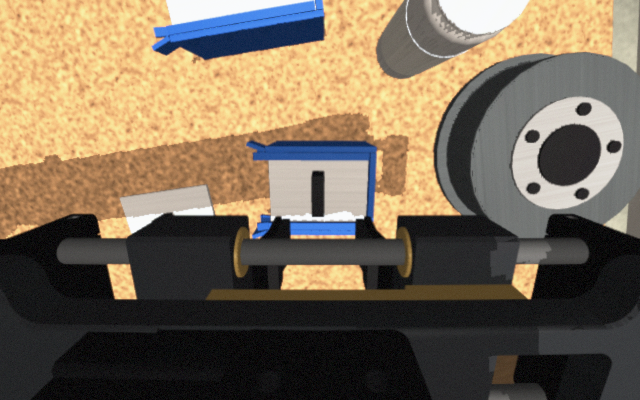

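The small lid is home, plate (269–372,190) against the back wall at z = 66 mm. Now the medium lid.

```bash
python3 -m crank '[{"tx":-16,"ty":-47,"tz":10,"turn":-0.5},{"tx":-32,"ty":-94,"tz":20,"turn":-1},{"tx":-48,"ty":-141,"tz":30,"turn":-1.5},{"tx":-64,"ty":-192,"tz":40,"turn":-2},{"tx":-64,"ty":-192,"tz":40,"turn":-2}]' 40;python3 -m crank '[{"tx":0,"ty":0,"tz":0,"turn":0},{"tx":0,"ty":0,"tz":0,"turn":0},{"tx":0,"ty":0,"tz":0,"turn":0},{"tx":0,"ty":0,"tz":0,"turn":0}]'; python3 lid.py w21.png .452 -.01 .1; python3 -c "
from h import *
delta(.452,-.010,.030,np.radians(-1.8))"
```

```text
time: 39.5
position: [0.4469, -0.0099, 0.1584]
tool_rot: [-2.25, -2.184, 0.007]
ft_force: [0.7, 0.1, 0.7]
grip_width: 0.456
grip_force: 0.0
time: 40.0
position: [0.4532, -0.0096, 0.1615]
tool_rot: [2.254, 2.188, -0.001]
ft_force: [-0.5, 0.1, 0.4]
grip_width: 0.459
grip_force: 0.0
plate (array([449.6, -10.4,  98.5, 114.5,  86.4]), np.float64(6.0), 8078)
ridge (array([450. ,  -8.6,  39.5,  10.7,  86.8]), np.float64(33.9), 426)
{'tx': -0.38, 'ty': -1.07, 'tz': 131.53, 'turn': 0.02, 'j7': -0.09}
```

```bash
python3 -m crank '[{"tx":0,"ty":-3,"tz":40,"turn":0.3},{"tx":0,"ty":-3,"tz":90,"turn":0.3},{"tx":0,"ty":-3,"tz":120,"turn":0.3},{"tx":0,"ty":-3,"tz":131.5,"turn":0.3},{"tx":0,"ty":-3,"tz":131.5,"turn":0.3}]';python3 -m crank '[{"tx":0,"ty":0,"tz":0,"turn":0},{"tx":0,"ty":0,"tz":0,"turn":0},{"tx":0,"ty":0,"tz":0,"turn":0},{"tx":0,"ty":0,"tz":0,"turn":0},{"tx":0,"ty":0,"tz":0,"turn":0}]' 0 50; python3 -m crank '[{"tx":0,"ty":0,"tz":0,"turn":0},{"tx":0,"ty":0,"tz":0,"turn":0},{"tx":0,"ty":0,"tz":0,"turn":0}]'; python3 -m crank '[{"tx":0,"ty":0,"tz":-30,"turn":0},{"tx":0,"ty":0,"tz":-60,"turn":0},{"tx":0,"ty":0,"tz":-90,"turn":0},{"tx":0,"ty":0,"tz":-110,"turn":0},{"tx":0,"ty":0,"tz":-110,"turn":0}]'
python3 - <<'E'
from h import *
a=np.radians(-14.9); e=np.array([np.cos(a),np.sin(a)]); c=np.array([.630,-.232])-.153*e; print(c)
delta(*c,.14,a)
E
```

```text
time: 40.67
position: [0.4497, -0.0096, 0.03]
tool_rot: [-2.283, -2.158, 0.001]
ft_force: [0.2, 0.5, -0.5]
grip_width: 0.459
grip_force: 0.0
time: 41.3
position: [0.4501, -0.0094, 0.0305]
tool_rot: [2.283, 2.158, 0.001]
ft_force: [-0.9, 0.3, 5.1]
grip_width: 0.133
grip_force: 50.0
time: 41.68
position: [0.4501, -0.0094, 0.0305]
tool_rot: [2.283, 2.158, 0.001]
ft_force: [-1.7, 0.3, 5.4]
grip_width: 0.132
grip_force: 50.0
time: 42.3
position: [0.4505, -0.0094, 0.1409]
tool_rot: [2.282, 2.158, 0.004]
ft_force: [0.5, -0.0, -2.1]
grip_width: 0.131
grip_force: 50.0
[ 0.48214446 -0.19265868]
{'tx': -181.24, 'ty': 41.82, 'tz': 0.83, 'turn': 2.34, 'j7': -0.11}
```

```bash
python3 -m crank '[{"tx":-40,"ty":9,"tz":0,"turn":0.5},{"tx":-80,"ty":18,"tz":0,"turn":1},{"tx":-120,"ty":28,"tz":0,"turn":1.5},{"tx":-160,"ty":37,"tz":0,"turn":2},{"tx":-181,"ty":42,"tz":0,"turn":2.35}]';python3 -m crank '[{"tx":0,"ty":0,"tz":0,"turn":0},{"tx":0,"ty":0,"tz":0,"turn":0},{"tx":0,"ty":0,"tz":0,"turn":0},{"tx":0,"ty":0,"tz":0,"turn":0}]'; python3 held.py w22.png .630 -.232 -14.9 .121 .1
```

```text
time: 42.92
position: [0.4805, -0.1946, 0.1386]
tool_rot: [-2.495, -1.908, 0.003]
ft_force: [-0.6, 0.4, -1.5]
grip_width: 0.135
grip_force: 50.0
time: 43.42
position: [0.4816, -0.1915, 0.1401]
tool_rot: [-2.49, -1.915, -0.001]
ft_force: [-0.2, 0.3, -0.9]
grip_width: 0.131
grip_force: 50.0
tcp [ 0.4816 -0.1918  0.1401] yaw -14.89 w 0.13102371682470057 49.999713907018304
plate top z at tcp 0.1155 rel -0.0247 slopes [-0.     0.002] 10001
plate rect [ 482.  -188.8   89.8  112.7   75.2]
u -210 v max 48.4 min 13.0
u -195 v max 48.5 min 13.0
u -180 v max 48.6 min 12.9
u -165 v max 48.5 min -40.2
u -150 v max 48.5 min -41.2
u -135 v max 48.7 min 3.4
u -120 v max 48.6 min 13.1
u -105 v max 48.7 min 12.8
box u -60 v max 54.8 min 41.1
box u -40 v max 54.9 min -54.3
box u -20 v max 55.0 min -54.6
box u 0 v max 55.2 min -54.6
box u 20 v max 55.3 min -54.8
box u 40 v max 55.4 min 41.8
box u 60 v max 54.8 min -5.5
```

```bash
python3 -m crank '[{"tx":0,"ty":0,"tz":15,"turn":0},{"tx":-0.8,"ty":0,"tz":32,"turn":-0.04},{"tx":-0.8,"ty":0,"tz":48,"turn":-0.04},{"tx":-0.8,"ty":0,"tz":48,"turn":-0.04},{"tx":-0.8,"ty":0,"tz":48,"turn":-0.04}]'; python3 held.py w23.png .630 -.232 -14.7 .121 .1
```

```text
time: 44.1
position: [0.4814, -0.1935, 0.092]
tool_rot: [2.488, 1.917, -0.0]
ft_force: [0.0, 0.6, -2.0]
grip_width: 0.13
grip_force: 50.0
tcp [ 0.4817 -0.1936  0.0924] yaw -14.77 w 0.13104340581623675 49.99954235740006
plate top z at tcp 0.0675 rel -0.0249 slopes [0. 0.] 10098
plate rect [ 481.7 -190.6   89.4  112.6   75.3]
u -210 v max 46.8 min 11.3
u -195 v max 47.0 min 11.3
u -180 v max 46.9 min 11.3
u -165 v max 47.0 min 8.8
u -150 v max 47.0 min -42.2
u -135 v max 47.0 min 1.5
u -120 v max 47.0 min 11.5
u -105 v max 47.1 min 11.1
box u -60 v max 55.0 min -42.7
box u -40 v max 55.2 min -45.4
box u -20 v max 55.2 min -46.1
box u 0 v max 55.3 min 41.6
box u 20 v max 55.3 min 41.6
box u 40 v max 55.0 min 54.8
box u 60 v max 0.4 min -5.7
```

```bash
python3 -m crank '[{"tx":0.5,"ty":6,"tz":0,"turn":0},{"tx":0.5,"ty":17,"tz":0,"turn":0},{"tx":0.5,"ty":28,"tz":0,"turn":0},{"tx":0.5,"ty":39,"tz":0,"turn":0},{"tx":0.5,"ty":50,"tz":0,"turn":0}]';  python3 -m crank '[{"tx":0,"ty":0,"tz":0,"turn":0},{"tx":0,"ty":0,"tz":0,"turn":0}]';python3 held.py w24.png .630 -.232 -14.7 .121 .1
```

```text
time: 44.78
position: [0.5307, -0.2058, 0.0919]
tool_rot: [2.488, 1.918, -0.0]
ft_force: [0.2, -0.5, -1.2]
grip_width: 0.135
grip_force: 50.0
time: 45.02
position: [0.5294, -0.2057, 0.0918]
tool_rot: [-2.488, -1.917, 0.001]
ft_force: [0.7, 0.0, -0.7]
grip_width: 0.134
grip_force: 50.0
tcp [ 0.5293 -0.2056  0.0919] yaw -14.77 w 0.13659757555205018 49.999606562778354
plate top z at tcp 0.0639 rel -0.028 slopes [-0.046  0.097] 10079
plate rect [ 550.5 -208.4   89.8  156.4   75.2]
u -150 v max 47.5 min 11.8
u -135 v max 47.5 min 11.9
u -120 v max 47.5 min 1.7
u -105 v max 47.4 min -42.2
u -90 v max 47.4 min 3.0
u -75 v max 47.5 min 11.8
u -60 v max 39.6 min 11.8
u -45 v max 39.4 min 11.7
u -30 v max 19.6 min 9.6
u -15 v max 15.1 min -2.9
box u -60 v max 55.4 min 41.9
box u -40 v max 54.9 min 41.9
box u -20 v max 54.9 min 41.4
box u 0 v max 55.0 min -44.9
box u 20 v max 55.0 min -45.1
box u 40 v max 55.1 min -42.9
box u 60 v max 54.6 min 10.0
```

```bash
python3 -m crank '[{"tx":0,"ty":10,"tz":0,"turn":0},{"tx":0,"ty":20,"tz":0,"turn":0},{"tx":0,"ty":30,"tz":0,"turn":0},{"tx":0,"ty":40,"tz":0,"turn":0},{"tx":0,"ty":50,"tz":0,"turn":0}]'; python3 -m crank '[{"tx":0,"ty":10,"tz":0,"turn":0},{"tx":0,"ty":20,"tz":0,"turn":0},{"tx":0,"ty":30,"tz":0,"turn":0},{"tx":0,"ty":44,"tz":0,"turn":0},{"tx":0,"ty":44,"tz":0,"turn":0}]';python3 -m crank '[{"tx":0,"ty":2,"tz":0,"turn":0},{"tx":0,"ty":4,"tz":0,"turn":0},{"tx":0,"ty":6,"tz":0,"turn":0},{"tx":0,"ty":8,"tz":0,"turn":0},{"tx":0,"ty":8,"tz":0,"turn":0}]'
```

```text
time: 45.7
position: [0.5789, -0.2185, 0.0919]
tool_rot: [-2.488, -1.918, 0.0]
ft_force: [-1.3, 0.4, -1.4]
grip_width: 0.136
grip_force: 50.0
time: 46.32
position: [0.6216, -0.2297, 0.092]
tool_rot: [2.488, 1.918, -0.0]
ft_force: [-0.1, 0.0, -0.9]
grip_width: 0.135
grip_force: 50.0
time: 46.95
position: [0.6286, -0.2316, 0.0921]
tool_rot: [2.488, 1.918, 0.0]
ft_force: [-0.7, -1.0, -1.4]
grip_width: 0.136
grip_force: 50.0
```

```bash
python3 -m crank '[{"tx":0,"ty":1.5,"tz":0,"turn":0},{"tx":0,"ty":3,"tz":0,"turn":0},{"tx":0,"ty":4,"tz":0,"turn":0},{"tx":0,"ty":4,"tz":0,"turn":0}]'; python3 -m crank '[{"tx":0,"ty":1.5,"tz":0,"turn":0},{"tx":0,"ty":2,"tz":0.5,"turn":0}]'
```

```text
time: 47.45
position: [0.6293, -0.2319, 0.0914]
tool_rot: [-2.484, -1.913, 0.006]
ft_force: [-8.8, 3.8, 3.1]
grip_width: 0.135
grip_force: 50.0
time: 47.7
position: [0.6293, -0.2319, 0.091]
tool_rot: [-2.481, -1.91, 0.009]
ft_force: [-15.3, 6.3, 8.9]
grip_width: 0.136
grip_force: 50.0
```

It's home. I'll release, retreat and run the final check.

```bash
python3 -m crank '[{"tx":0,"ty":0,"tz":0,"turn":0},{"tx":0,"ty":0,"tz":0,"turn":0},{"tx":0,"ty":0,"tz":0,"turn":0},{"tx":0,"ty":0,"tz":0,"turn":0}]' 40;python3 -m crank '[{"tx":0,"ty":0,"tz":-40,"turn":0},{"tx":0,"ty":0,"tz":-80,"turn":0},{"tx":0,"ty":0,"tz":-110,"turn":0},{"tx":0,"ty":0,"tz":-110,"turn":0},{"tx":0,"ty":0,"tz":-110,"turn":0}]'; python3 chk.py w25.png .630 -.232 -14.7 .121;  python3 -m crank '[{"tx":0,"ty":-50,"tz":-40,"turn":0},{"tx":0,"ty":-100,"tz":-60,"turn":0},{"tx":0,"ty":-150,"tz":-60,"turn":0},{"tx":0,"ty":-150,"tz":-60,"turn":0}]'
python3 - <<'E'
from h import *
m,im,d=snap('scene','s_end.png')
for c in ('scene','top'):
    if c=='top': snap(c,'t_end.png')
    for q in ('lid_small','lid_medium','lid_large','cylinder_1'): print(c,q,[(np.round(r['xyz'],3).tolist(),round(r['confidence'],2)) for r in ctrl.mark_of(c,q)][:3])
E
```

```text
time: 48.2
position: [0.6349, -0.2333, 0.092]
tool_rot: [2.487, 1.917, 0.001]
ft_force: [1.1, -0.7, -0.2]
grip_width: 0.44
grip_force: 0.0
time: 48.82
position: [0.634, -0.2329, 0.2007]
tool_rot: [-2.488, -1.917, 0.0]
ft_force: [-0.4, 0.3, -0.2]
grip_width: 0.461
grip_force: 0.0
ridge u -6.937034952214368 3.3212973543619775 v -18.765633349513706 20.529615491429613 z 0.0938992546254869 ang [ 628.5 -230.7   39.3   10.3   75.3]
back wall u 1.4020962463567168 61.485314612880686
plate u -57.87541690656142 55.804569456272816 z 0.0659861506640596
time: 49.38
position: [0.4858, -0.194, 0.2605]
tool_rot: [-2.485, -1.915, -0.002]
ft_force: [1.4, 0.1, 0.1]
grip_width: 0.457
grip_force: 0.0
scene lid_small [([0.651, 0.016, 0.064], 0.94)]
scene lid_medium [([0.626, -0.232, 0.062], 0.8)]
scene lid_large [([0.624, 0.234, 0.066], 0.74)]
scene cylinder_1 [([0.596, 0.023, 0.059], 0.73)]
top lid_small [([0.648, 0.014, 0.06], 0.58), ([0.646, 0.015, -0.004], 0.44)]
top lid_medium [([0.629, -0.235, 0.061], 0.9)]
top lid_large [([0.62, 0.236, 0.056], 0.64), ([0.771, 0.133, 0.001], 0.44)]
top cylinder_1 [([0.769, 0.133, 0.001], 0.72)]
```

View pics/s_end.png

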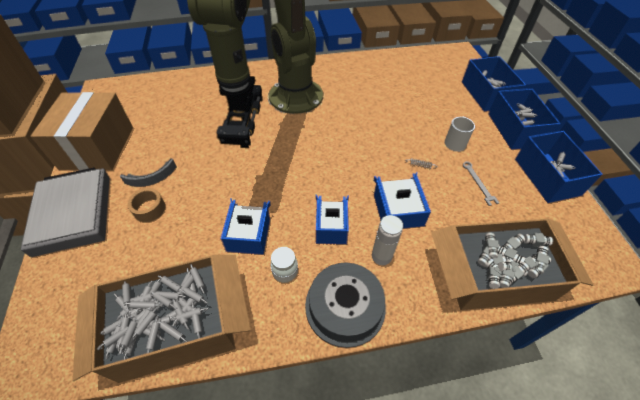

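The scene view shows all three lids home at (245,222), (331,215) and (403,197). No loose cylinders remain on the bench, and the bystanders are where they were. I'm handing it in.

```bash
python3 -m crank '[{"tx":0,"ty":0,"tz":0,"turn":0},{"tx":0,"ty":0,"tz":0,"turn":0},{"tx":0,"ty":0,"tz":0,"turn":0}]'; python3 -c "
from bench import ctrl
print(ctrl.close_job())"
```

```text
time: 50.25
position: [0.4892, -0.1949, 0.2616]
tool_rot: [2.488, 1.918, 0.0]
ft_force: [0.2, -0.1, 0.7]
grip_width: 0.456
grip_force: 0.0
the job is handed in; nothing more can be done
None
```

Job handed in at about 50 s of the 210 s: both loose cylinders are in the large box, all three lids are fully home against their back walls, and the bystanders look undisturbed in the final picture; the hand-in call returned no verdict.

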